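# Draw a mould core and hold it pressed in the V-blocks

### The arm

A 6-joint arm with a two-finger parallel gripper is mounted at the origin on the work surface. World frame = base frame: x ahead of the robot, y to its left, z up, the work surface at z = 0. Lengths are in m, angles in rad, forces in N, time in s.
With the tool pointing down it reaches from about 0.375 to 0.9 m from the base axis. Payload 3.1 kg.
Tool frame: the origin (TCP) lies on the centre line of the jaws, within the pads' length; the fingertips stand 14 mm ahead of it and the grasp point (between the pads) lies 5 mm behind it; z points along the fingers, y is the line along which they close (so a half turn about z gives the same grasp; the last joint's range is limited). The gripper opens to 87 mm and grips with 3 to 60 N. Pads are 19 mm wide; open, the fingers measure 117 mm over their backs; the gripper's body (75 mm by 190 mm) begins 51 mm behind the grasp point.
Start: joints at [1.109, 0.527, 1.433, -0, 1.181, -0.178], TCP at [0.174, 0.6, 0.213] pointing down, gripper open.
Joint ranges: [-3.08, 3.08], [-0.75, 2.2], [0.22, 2.44], [-1.43, 4.57], [0, 2.65], [-2.85, 2.85]. Speed limits (rad/s): [2.79, 2.79, 3.14, 3.14, 3.14, 3.14].

### API

Orientations are given as a unit quaternion [x, y, z, w].
In Python, from rig import robot gives the robot as it stands.
- The arm moves only by the tool move_arm, never from a script. Its argument "commands" is a list of rows, each an object with "hand": the finger opening in cm, from 0 to 8.7; "travel": the shift along the tool's x, y, z in cm, a list of three; "twist": the turn, a rotation vector about the tool's x, y, z in degrees, a list of three. In form: [{"hand": hand, "travel": [dx, dy, dz], "twist": [wx, wy, wz]}, ...]. A call has 1 to 5 rows; each row shifts and turns the commanded pose from where the row before left it, along the tool's axes as they then stand; what a row does not reach is not made up. A row lasts 1/12 s, in which the tool goes at most 41.7 mm and 7.16 degrees, less where a joint would pass 70% of its speed; a pose out of reach is approached as far as the arm can. A call is refused whole if a number of a shift passes 4.17 or a number of a turn 7.16, either way. A call with a gripper value outside its range is refused whole. The fingers move at their own pace and stop on an object; "force" is the grip in N (left out, the last holds). Time passes only in rows, so rows that do not move let the fingers close. It gives the time, the measured TCP pose, the force, the opening and the grip force at its end, in the units of the state.
- robot.get_obs(): the state, without advancing time (a new reading comes with each control period).
- robot.camera(name): name is "scene" or "top" or "wrist"; returns a dict with "frame" (384x512x3 uint8, red, green, blue), "fov_y" (degrees; the focal length in pixels is half the picture's height over the tangent of half this angle, whatever the lens; pixels are square), "cx", "cy" (the principal point, pixels), "k1" (the pictures are not rectified: a ray, as slopes to the right and down, at radius r is drawn at 1 + k1 r^2 times it, then the intrinsics apply), "extrinsics" (4x4, takes a point from camera to world coordinates); the wrist camera has in their place "T_tool_cam" (4x4, takes a point from camera to tool coordinates, whose origin is the TCP and whose axes are the flange's). Camera axes: x right, y down, z forward; pixel columns grow to the right and rows downward; lengths in m; the calibration is good to about 2 mm. A picture is of the moment at which its call begins: read the wrist's pose just before it. There is no depth.
- robot.hand_in(): hands the job in; it is judged then, once.
The state is a dict: "time": time; "q": joint angles; "joint_velocities": joint speeds; "joint_torque": joint torques, N m; "position": TCP position; "tool_rot": TCP orientation; "ft_force": force on the tool from outside, world axes, zero at the start; "moment": the same for the moment, N m; "grip_width": finger opening in m; "grip_force": force on a finger pad.
Only numpy, scipy, OpenCV 4.12 (cv2) and the standard library are available. Lean on these libraries where they do the work, as an engineer would, in place of code of your own. Each camera call takes 0.05 s, during which the arm holds its last target. There are 200 camera calls.

### The job

The casting has set: draw the aluminium core rod straight out of the bush on the side of the pink mould, overcoming the spring catch that keeps it in, and carry it to the pair of V-blocks without dropping it. Lay it along the groove so that it bridges both blocks and press it down firmly onto both sloping faces; the job finishes while you are still holding it pressed there, ready to be scraped clean, so do not let go at the end. Leave the white tub, the red-handled scraper and the plaster gourd where they are.

Things in the scene. Friction and masses are not known exactly. Their poses are not given: they have to be found in the camera images.
- mould: Pink silicone block mould between plywood boards, fixed: 162 (its x) by 182 mm, top board 124 mm high, wing nuts to 139 mm. Origin under its middle, z up. On its front, its own -x side, an aluminium bush block (54 wide, its top 94 mm above the bench) ends 111 mm from the origin and holds the rod level. On it, 18 mm from its mouth, a spring ball plunger with a red tip, 116 mm above the bench.
- bush (a point): Centre of the bush's open mouth, on the rod's axis, 69 mm above the bench, 111 mm from the mould's origin along the mould's -x; axes as the mould's. The rod is drawn out along the mould's -x. The bore is 25.5 mm wide (1.5 mm play).
- rod: Loose aluminium core rod, 24 mm diameter, 190 mm long, 0.2 to 0.29 kg; at the start level, 120 mm out of the bush, 70 mm inside. Origin on its axis at mid length; x along it to the foot, the white-crusted end inside the mould. Red band at the outer end. A sprung ball sits in a groove 52 mm from the foot: a pull of about 13 N frees it within 6 mm, then it slides at about 5 N.
- rod_foot (a point): Centre of the rod's inner (foot) end face, 95 mm from the rod's origin along its x. The rod is out of the bush after 70 mm of pull.
- plunger (a joint): Travel of the spring ball plunger, m: 0 with the ball in the groove, about 0.0014 while the rod's full diameter passes under it, 0 again once the rod is out.
- vee: Pair of blue steel V-blocks with bright sloping faces on a dark base plate 160 x 90 x 12 mm, fixed. Origin under the plate's middle; x along the groove, z up. Each block is 26 mm long (x), 66 wide, 63 mm high; they stand 50 mm apart (x from 25 to 51 mm on either side), so fingers fit between them. The 90 degree groove is 36 mm wide at the top, its bottom 45 mm above the bench.
- vee_seat (a point): Where the rod's axis lies when it is properly seated, midway between the two blocks: 62 mm above the bench, over the vee's origin; axes as the vee's. The rod may point either way along the groove. A downward push of 10 to 20 N at mid gap holds it firmly.
- flank_left: The two sloping faces (one on each block) on the vee's +y side, rising outwards at 45 degrees. Origin and axes as the vee's.
- flank_right: The two sloping faces (one on each block) on the vee's -y side, rising outwards at 45 degrees. Origin and axes as the vee's.
- tub: White plastic tub, 114 mm across the rim, 120 mm high, origin under its middle. Bystander on the far side of the bench.
- scraper: Spatula-like scraper with a red handle, 240 mm long, blade 65 mm wide, lying flat, origin under its middle. Bystander on the far side of the bench.
- gourd: White cast plaster gourd ornament, 92 mm across, 143 mm high, standing, origin under its middle. Bystander on the far side of the bench.
There are look-alikes about, which are no part of the job. There is more than one size of the rod; the job needs the largest.

How it is judged:
On the way, in this order (a step that is already met when the one before it is completed fails the run):
1. the rod has been drawn out of the bush, its foot clear of the bush mouth, and is held by the fingers (x of rod_foot in the frame of bush below -0.002 m and contact force between the fingers and rod above 1 N), for 0.1 s.
2. the rod lies in the groove of both V-blocks, touching both sloping faces (x of rod in the frame of vee_seat between -0.04 and 0.04 m and y of rod in the frame of vee_seat between -0.002 and 0.002 m and z of rod in the frame of vee_seat between -0.002 and 0.002 m and angle between the x axis of rod and the x axis of vee, either way round below 0.04 rad and contact force between rod and flank_left above 0.5 N and contact force between rod and flank_right above 0.5 N), for 0.1 s.
At the end, for the whole second after the job is handed in: The fingers hold the rod (over 4 N), pressed with over 8 N onto the V-blocks and over 2.5 N onto each side's sloping faces; it rests along the groove (within 0.04 rad), its axis within 2 mm of the seated line, its middle within 40 mm of the V-blocks' middle, at rest (x of rod in the frame of vee_seat between -0.04 and 0.04 m and y of rod in the frame of vee_seat between -0.002 and 0.002 m and z of rod in the frame of vee_seat between -0.002 and 0.002 m and angle between the x axis of rod and the x axis of vee, either way round below 0.04 rad and contact force between rod and vee above 8 N and contact force between rod and flank_left above 2.5 N and contact force between rod and flank_right above 2.5 N and contact force between the fingers and rod above 4 N and linear speed of rod below 0.02 m/s); the arm keeps its last pose, push and grip.
It fails at once if the rod is let go more than about 40 mm above its seat in the V-blocks (height (world z) of rod above 0.105 m and contact force between the fingers and rod below 0.05 N).
It fails at once if the tub is moved by more than 20 mm (distance of tub from where it was at the start of the episode above 0.02 m).
It fails at once if the scraper is moved by more than 20 mm (distance of scraper from where it was at the start of the episode above 0.02 m).
It fails at once if the gourd is moved by more than 20 mm (distance of gourd from where it was at the start of the episode above 0.02 m).
It also fails if it takes over 40 s, if anything falls off the work surface, if the arm or the gripper's body presses on something with over 40 N, if the wrist force passes 120 N, or if a joint passes its speed limit or range.

## Working session

There is one attempt and no reset: what is moved stays moved. The work goes in short steps, Python scripts to look and compute and a tool call to move; the robot and the scene stay as the last step left them, time stands still between calls to the robot, and variables do not carry over. Pictures are saved under pics/ and viewed, at most 10 in all, crops included, and the job is handed in when it is done.

Besides the shell and the picture viewer there is one more tool, called after "Call:" by a JSON object that holds its "name" and its "arguments". move_arm: Moves the arm, as the interface text tells. Its arguments: {"type":"object","properties":{"commands":{"type":"array"},"force":{"type":"number"}},"required":["commands"]}

```bash
mkdir -p pics
cat > h.py <<'E'
import numpy as np, cv2, json
from rig import robot
from scipy.spatial.transform import Rotation as R
def snap(name,fn):
    o=robot.get_obs(); c=robot.camera(name)
    cv2.imwrite(f'pics/{fn}.png',c['frame'][:,:,::-1])
    if name=='wrist':
        T=np.eye(4);T[:3,:3]=R.from_quat(o['tool_rot']).as_matrix();T[:3,3]=o['position']
        E=T@np.array(c['T_tool_cam'])
    else: E=np.array(c['extrinsics'])
    d=dict(E=E.tolist(),fov=c['fov_y'],cx=c['cx'],cy=c['cy'],k1=c['k1'])
    json.dump(d,open(f'pics/{fn}.json','w')); return c
def load(fn):
    d=json.load(open(f'pics/{fn}.json'));d['E']=np.array(d['E']);d['f']=192/np.tan(np.radians(d['fov'])/2);return d
def ray(d,u,v):
    x=np.array([(u-d['cx'])/d['f'],(v-d['cy'])/d['f']]);y=x.copy()
    for _ in range(20): y=x/(1+d['k1']*(y@y))
    r=d['E'][:3,:3]@np.array([y[0],y[1],1]);return d['E'][:3,3],r
def onz(d,u,v,z):
    o,r=ray(d,u,v);return o+r*(z-o[2])/r[2]
def proj(d,P):
    p=np.linalg.inv(d['E'])@np.r_[P,1];y=p[:2]/p[2];y=y*(1+d['k1']*(y@y));return y*d['f']+[d['cx'],d['cy']]
E
python3 - <<'E'
from h import *
print(robot.get_obs())
a=snap('scene','s0')['frame'];b=snap('top','t0')['frame']
for n in('s0','t0'):
    d=load(n);print(d)
E
```

```text
{'time': 0.0, 'q': array([ 1.10951179e+00,  5.28456085e-01,  1.43388884e+00,  3.88842529e-06,
        1.18140500e+00, -1.78458946e-01]), 'joint_velocities': array([ 2.11812136e-04, -1.06578681e-03,  8.99016659e-05, -4.76713686e-04,
       -5.30875749e-04, -7.81586854e-04]), 'joint_torque': array([-1.18197135e-03, -4.40045357e+01, -1.76589882e+01,  6.33806898e-02,
        5.83236536e-02, -1.63549607e-04]), 'position': array([0.17402615, 0.59950366, 0.21198214]), 'tool_rot': array([ 1.40942596e-01,  9.90017182e-01, -1.02335671e-03, -3.40877849e-04]), 'ft_force': array([0.48868053, 0.34789809, 0.60175019]), 'moment': array([-0.03813658, -0.00058555, -0.02843859]), 'grip_force': 0.0, 'grip_width': 0.08697710307763301}
{'E': array([[-0.40353292,  0.62211084, -0.67092421,  1.39706539],
       [ 0.91495885,  0.27165467, -0.29841925,  0.30464237],
       [-0.00339015, -0.73429003, -0.67882742,  0.92167163],
       [ 0.        ,  0.        ,  0.        ,  1.        ]]), 'fov': 54.29207731325546, 'cx': 255.6091873498112, 'cy': 196.81653440243517, 'k1': -0.01348930895326347, 'f': np.float64(374.45863594085495)}
{'E': array([[ 0.00906282, -0.98248197,  0.18613716,  0.3713926 ],
       [-0.99993889, -0.00772565,  0.00790793, -0.06107993],
       [-0.00633137, -0.18619745, -0.98249194,  1.10384438],
       [ 0.        ,  0.        ,  0.        ,  1.        ]]), 'fov': 54.167856295079254, 'cx': 251.81606317759304, 'cy': 193.69745137027664, 'k1': -0.0002761997087441486, 'f': np.float64(375.4605675699601)}
```

View pics/t0.png

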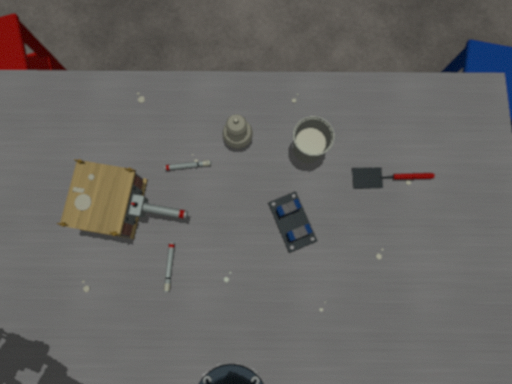

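View pics/s0.png

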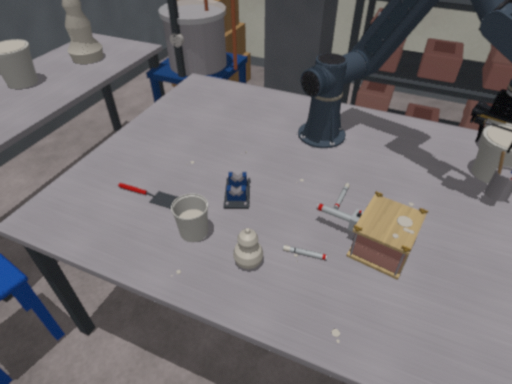

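The candidates for the rod are the rod in the bush (165,211) and loose, thinner rods at (188,166) and (170,268). I choose the one in the bush. The V-blocks are at (288,207) and (300,233). I'll check this in a close crop.

Run:
```python
from h import *
im=cv2.imread('pics/t0.png');
a=cv2.resize(im[145:295,120:220],None,fx=4,fy=4,interpolation=cv2.INTER_CUBIC)
b=cv2.resize(im[180:260,255:335],None,fx=5,fy=5,interpolation=cv2.INTER_CUBIC)
b=cv2.copyMakeBorder(b,0,200,0,0,cv2.BORDER_CONSTANT)
cv2.imwrite('pics/crop.png',np.hstack([a,b]))
d=load('t0')
for p in[(143,208),(187,214)]:print(onz(d,*p,.069))
for p in[(288,207),(300,233)]:print(onz(d,*p,.06))
```

```text
[0.52444124 0.25052371 0.069     ]
[0.50858907 0.12691201 0.069     ]
[ 0.53192053 -0.15466669  0.06      ]
[ 0.45930469 -0.18726908  0.06      ]
```

View pics/crop.png

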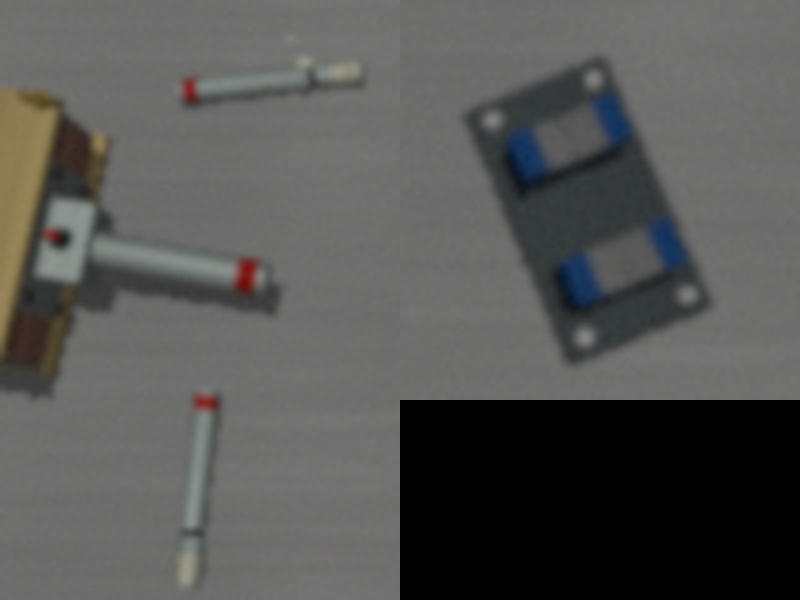

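The crop confirms it: the rod in the bush is the thickest, with its red band at crop (246,275) and the plunger at (58,237). The vee blocks are at crop (572,135) and (622,263). I'll go above the rod and look with the wrist camera.

```bash
cat >> h.py <<'E'
def plan(P,ang,n,ok=None):
    """rows to reach world TCP P, tool pointing down with tool x at heading ang(deg)"""
    o=robot.get_obs();p=np.array(o['position']);M=R.from_quat(o['tool_rot'])
    c,s=np.cos(np.radians(ang)),np.sin(np.radians(ang))
    T=R.from_matrix(np.array([[c,s,0],[s,-c,0],[0,0,-1]]))
    rv=(M.inv()*T).as_rotvec(); print('from',p.round(4),'total tw',np.degrees(rv).round(2))
    for i in range(n):
        t=M.inv().apply((np.array(P)-p)/n)*100
        print('travel',t.round(2).tolist(),'twist',np.degrees(rv/n).round(2).tolist())
        M=M*R.from_rotvec(rv/n)
E
python3 - <<'E'
from h import *
c=snap('wrist','w0');print(c['T_tool_cam'],c['fov_y'])
plan([.46,.18,.26],82.7,15)
E
```

```text
[[-6.75872485e-04 -9.63675728e-01 -2.67074210e-01  7.40203782e-02]
 [ 9.99999041e-01 -9.74197935e-04  9.84516883e-04 -9.27527019e-04]
 [-1.20893817e-03 -2.67073289e-01  9.63675463e-01 -1.71389839e-01]
 [ 0.00000000e+00  0.00000000e+00  0.00000000e+00  1.00000000e+00]] 61.32822143645121
from [0.1741 0.5997 0.2122] total tw [-9.00e-02  5.00e-02  8.11e+01]
travel [-2.61, -2.16, -0.32] twist [-0.01, 0.0, 5.41]
travel [-2.8, -1.9, -0.32] twist [-0.01, 0.0, 5.41]
travel [-2.97, -1.63, -0.32] twist [-0.01, 0.0, 5.41]
travel [-3.11, -1.34, -0.32] twist [-0.01, 0.0, 5.41]
travel [-3.22, -1.04, -0.32] twist [-0.01, 0.0, 5.41]
travel [-3.31, -0.73, -0.32] twist [-0.01, 0.0, 5.41]
travel [-3.36, -0.42, -0.32] twist [-0.01, 0.0, 5.41]
travel [-3.38, -0.1, -0.32] twist [-0.01, 0.0, 5.41]
travel [-3.38, 0.22, -0.32] twist [-0.01, 0.0, 5.41]
travel [-3.34, 0.54, -0.32] twist [-0.01, 0.0, 5.41]
travel [-3.28, 0.85, -0.32] twist [-0.01, 0.0, 5.41]
travel [-3.18, 1.15, -0.32] twist [-0.01, 0.0, 5.41]
travel [-3.06, 1.45, -0.32] twist [-0.01, 0.0, 5.41]
travel [-2.91, 1.73, -0.32] twist [-0.01, 0.0, 5.41]
travel [-2.73, 2.0, -0.32] twist [-0.01, 0.0, 5.41]
```

Call:
{"name": "move_arm", "arguments": {"commands": [{"hand":8.7,"travel":[-2.6,-2.2,-0.3],"twist":[0,0,5.4]},{"hand":8.7,"travel":[-2.8,-1.9,-0.3],"twist":[0,0,5.4]},{"hand":8.7,"travel":[-3.0,-1.6,-0.3],"twist":[0,0,5.4]},{"hand":8.7,"travel":[-3.1,-1.3,-0.3],"twist":[0,0,5.4]},{"hand":8.7,"travel":[-3.2,-1.0,-0.3],"twist":[0,0,5.4]}]}}

```text
time: 0.57
position: [0.2704, 0.4593, 0.2278]
tool_rot: [0.37, 0.929, -0.0, -0.0]
ft_force: [0.6, 0.9, -0.5]
grip_width: 0.0873
grip_force: 0.0
```

Call:
{"name": "move_arm", "arguments": {"commands": [{"hand":8.7,"travel":[-3.3,-0.7,-0.3],"twist":[0,0,5.4]},{"hand":8.7,"travel":[-3.4,-0.4,-0.3],"twist":[0,0,5.4]},{"hand":8.7,"travel":[-3.4,-0.1,-0.3],"twist":[0,0,5.4]},{"hand":8.7,"travel":[-3.4,0.2,-0.3],"twist":[0,0,5.4]},{"hand":8.7,"travel":[-3.3,0.5,-0.3],"twist":[0,0,5.4]}]}}

```text
time: 0.98
position: [0.3661, 0.3193, 0.243]
tool_rot: [0.577, 0.817, -0.0, -0.0]
ft_force: [0.8, -0.2, 0.9]
grip_width: 0.0871
grip_force: 0.0
```

Call:
{"name": "move_arm", "arguments": {"commands": [{"hand":8.7,"travel":[-3.3,0.9,-0.3],"twist":[0,0,5.4]},{"hand":8.7,"travel":[-3.2,1.2,-0.3],"twist":[0,0,5.4]},{"hand":8.7,"travel":[-3.1,1.5,-0.3],"twist":[0,0,5.4]},{"hand":8.7,"travel":[-2.9,1.7,-0.3],"twist":[0,0,5.4]},{"hand":8.7,"travel":[-2.7,2.0,-0.3],"twist":[0,0,5.4]}]}}

```text
time: 1.4
position: [0.4628, 0.1795, 0.258]
tool_rot: [0.752, 0.659, -0.0, -0.0]
ft_force: [0.4, 0.2, -0.6]
grip_width: 0.0868
grip_force: 0.0
```

Run:
```python
from h import *
snap('wrist','wx');snap('wrist','wx2')
c=snap('wrist','w1');o=robot.get_obs();print(o['time'],o['position'],o['tool_rot'],o['joint_velocities'].round(3),o['ft_force'])
```

```text
1.55 [0.46380742 0.17935902 0.25796807] [7.51414072e-01 6.59830906e-01 2.24239232e-04 1.29929920e-04] [ 0.057 -0.009  0.039  0.018  0.016 -0.006] [0.38486969 0.58461142 0.43274944]
```

View pics/w1.png

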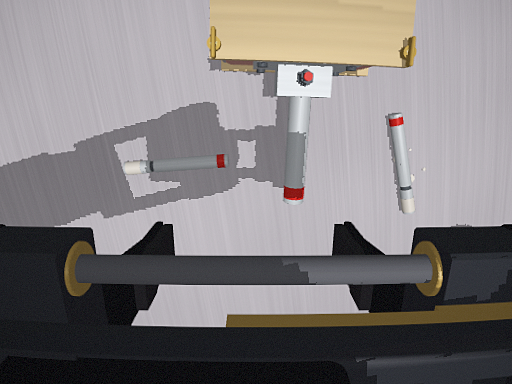

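The wrist view shows the rod from the bush mouth (300,97) to its red-banded end (293,193), with the plunger's red tip at (306,76). Next I'll measure the axis from the red features and the bush edges.

```bash
cat >> h.py <<'E'
def reds(fn):
    im=cv2.imread(f'pics/{fn}.png').astype(int);B,G,Rr=im[...,0],im[...,1],im[...,2]
    m=((Rr>90)&(Rr>2*G)&(Rr>2*B)).astype(np.uint8)
    n,l,s,c=cv2.connectedComponentsWithStats(m)
    return [(c[i].round(2).tolist(),s[i].tolist()) for i in range(1,n) if s[i][4]>15]
E
python3 - <<'E'
from h import *
for n in('w1','t0'):
    for r in reds(n):print(n,r)
d=load('w1');im=cv2.imread('pics/w1.png')
g=cv2.cvtColor(im,cv2.COLOR_BGR2GRAY).astype(int)
for v in (110,130,150,170,180): print(v,g[v,280:318].tolist())
print(g[85,268:340].tolist());print('col',g[85:125,284].tolist())
E
```

```text
w1 ([307.78, 76.05], [304, 72, 9, 9, 63])
w1 ([395.71, 121.38], [389, 117, 14, 9, 97])
w1 ([220.13, 160.61], [217, 154, 8, 14, 94])
w1 ([293.17, 193.22], [284, 186, 20, 14, 223])
t0 ([10.81, 44.3], [0, 14, 27, 56, 1210])
t0 ([31.07, 54.37], [27, 52, 9, 5, 30])
t0 ([413.99, 175.68], [394, 173, 40, 6, 198])
t0 ([181.04, 213.21], [179, 210, 5, 7, 24])
110 [118, 121, 122, 120, 121, 126, 119, 118, 111, 121, 145, 152, 161, 169, 179, 185, 193, 201, 210, 221, 227, 220, 216, 211, 203, 198, 193, 182, 177, 174, 157, 182, 185, 183, 183, 183, 182, 184]
130 [120, 118, 120, 119, 123, 124, 120, 112, 127, 149, 159, 168, 177, 182, 191, 199, 208, 221, 228, 227, 220, 214, 205, 200, 197, 191, 180, 174, 154, 180, 185, 184, 183, 182, 185, 186, 184, 182]
150 [123, 119, 119, 120, 119, 120, 112, 112, 120, 118, 123, 127, 129, 129, 131, 133, 138, 139, 136, 135, 133, 134, 130, 129, 120, 164, 166, 180, 186, 185, 185, 185, 185, 185, 182, 184, 185, 186]
170 [123, 123, 123, 121, 115, 108, 115, 119, 123, 124, 128, 130, 132, 131, 135, 136, 136, 136, 134, 131, 131, 129, 120, 166, 179, 167, 179, 189, 188, 186, 184, 186, 187, 185, 186, 187, 184, 186]
180 [123, 121, 124, 121, 113, 112, 118, 123, 124, 127, 129, 130, 130, 133, 133, 134, 136, 132, 133, 129, 128, 121, 164, 176, 154, 173, 189, 186, 186, 188, 187, 184, 187, 188, 186, 186, 184, 184]
[114, 118, 117, 119, 120, 122, 108, 100, 88, 198, 236, 237, 235, 235, 234, 234, 234, 235, 235, 234, 234, 235, 235, 235, 234, 235, 235, 235, 235, 237, 241, 251, 135, 126, 104, 28, 75, 95, 189, 182, 243, 235, 242, 236, 235, 236, 235, 234, 234, 234, 233, 233, 234, 233, 233, 233, 232, 232, 232, 233, 232, 233, 234, 207, 178, 183, 185, 184, 182, 177, 176, 178]
col [234, 235, 235, 235, 234, 234, 238, 238, 238, 244, 239, 89, 122, 124, 122, 121, 122, 124, 124, 123, 124, 123, 123, 120, 122, 121, 121, 122, 123, 121, 123, 124, 120, 123, 121, 124, 122, 122, 123, 124]
```

Run:
```python
from h import *
d=load('w1')
P=np.array([onz(d,u+.3,v,.069) for u,v in((299.6,110),(298,130),(296.3,150),(295,170),(294.3,180),(293.8,192))])
print(P.round(4))
k=np.polyfit(P[:,1],P[:,0],1);h=np.degrees(np.arctan2(1,k[0]));print('heading',h,k)
print('bush mid front top',onz(d,303,95.9,.094),'plunger',onz(d,306,76,.116),'edges',onz(d,276.9,85,.094),onz(d,331.4,85,.094))
print('end',onz(d,292.5,204,.069))
dt=load('t0')
u=h*np.pi/180; u=np.array([np.cos(u),np.sin(u)])
for w in (P[0],P[5],onz(d,306,76,.116)): print(proj(dt,w))
ds=load('s0')
print(proj(ds,P[5]),reds('s0'))
```

```text
[[0.5247 0.2338 0.069 ]
 [0.5208 0.2125 0.069 ]
 [0.5167 0.1906 0.069 ]
 [0.5129 0.168  0.069 ]
 [0.511  0.1565 0.069 ]
 [0.509  0.1423 0.069 ]]
heading 80.17304677530285 [0.17321449 0.48395739]
bush mid front top [0.52567823 0.24835683 0.094     ] plunger [0.5268711  0.26599742 0.116     ] edges [0.50087384 0.26220563 0.094     ] [0.55509288 0.25540798 0.094     ]
end [0.50564946 0.12802361 0.069     ]
[148.97779473 207.96194318]
[181.47257442 213.82320344]
[132.14807518 204.43270494]
[320.71652751 205.84757042] [([131.92, 188.36], [119, 184, 27, 10, 108]), ([319.83, 206.44], [318, 204, 5, 6, 18])]
```

Run:
```python
from h import *
plan([.5193,.204,.13],81.5,5)
```

```text
from [0.4638 0.1794 0.258 ] total tw [ 0.03 -0.01  1.07]
travel [0.63, 1.04, 2.56] twist [0.01, -0.0, 0.21]
travel [0.64, 1.03, 2.56] twist [0.01, -0.0, 0.21]
travel [0.64, 1.03, 2.56] twist [0.01, -0.0, 0.21]
travel [0.64, 1.03, 2.56] twist [0.01, -0.0, 0.21]
travel [0.65, 1.03, 2.56] twist [0.01, -0.0, 0.21]
```

Call:
{"name": "move_arm", "arguments": {"commands": [{"hand":8.7,"travel":[0.64,1.03,2.56],"twist":[0,0,0.2]},{"hand":8.7,"travel":[0.64,1.03,2.56],"twist":[0,0,0.2]},{"hand":8.7,"travel":[0.64,1.03,2.56],"twist":[0,0,0.2]},{"hand":8.7,"travel":[0.64,1.03,2.56],"twist":[0,0,0.2]},{"hand":8.7,"travel":[0.64,1.03,2.56],"twist":[0,0,0.2]}]}}

```text
time: 1.97
position: [0.5167, 0.2075, 0.1286]
tool_rot: [0.755, 0.656, -0.0, -0.001]
ft_force: [-0.6, -0.1, 0.0]
grip_width: 0.0871
grip_force: 0.0
```

Run:
```python
from h import *
snap('wrist','wx');snap('wrist','wx');snap('wrist','wx')
c=snap('wrist','w2');o=robot.get_obs();print(o['time'],o['position'],o['ft_force'])
plan([.5193,.204,.064],81.5,3)
for r in reds('w2'):print(r)
```

```text
2.1667 [0.51602605 0.20679675 0.12944314] [-0.14945453 -0.04633694  1.05346858]
from [0.516  0.2068 0.1294] total tw [-0.18  0.05  0.41]
travel [-0.08, 0.13, 2.18] twist [-0.06, 0.02, 0.14]
travel [-0.08, 0.13, 2.18] twist [-0.06, 0.02, 0.14]
travel [-0.08, 0.12, 2.18] twist [-0.06, 0.02, 0.14]
([264.31, 123.55], [258, 117, 14, 14, 166])
([406.63, 168.44], [396, 161, 21, 14, 198])
([162.17, 217.71], [157, 213, 11, 12, 95])
([258.04, 287.32], [244, 285, 28, 7, 143])
```

View pics/w2.png

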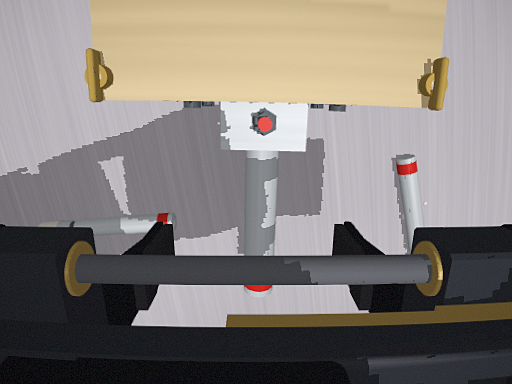

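The wrist view shows the rod between the open fingers at column 258–262. The bush front edge is at row 150, columns 219–306, the plunger is at (264,124), and the mould is turned about 1° from the tool.

Run:
```python
from h import *
d=load('w2')
a=onz(d,262.7,150.5,.094);b=onz(d,264.3,123.5,.116)
l,r=onz(d,219.5,149,.094),onz(d,306.5,151.5,.094)
e,f=onz(d,90,100.5,.124),onz(d,440,107.5,.124)
print(a,b,np.degrees(np.arctan2(r[0]-l[0],l[1]-r[1])),np.degrees(np.arctan2(f[0]-e[0],e[1]-f[1])))
g=cv2.cvtColor(cv2.imread('pics/w2.png'),cv2.COLOR_BGR2GRAY).astype(int)
for v in(165,185,205,220):
    row=g[v,235:290];print(v,row.tolist())
print(onz(d,262.5,165,.069),onz(d,260.5,205,.069),onz(d,258,287,.08))
```

```text
[0.52604494 0.24782865 0.094     ] [0.52889631 0.26602903 0.116     ] 80.32929209933789 80.88246600319948
165 [121, 120, 121, 122, 123, 121, 120, 122, 122, 119, 113, 112, 119, 120, 123, 125, 128, 130, 130, 130, 129, 131, 130, 133, 136, 137, 138, 136, 134, 136, 137, 135, 134, 134, 135, 134, 130, 128, 126, 127, 125, 121, 115, 116, 126, 125, 122, 125, 123, 123, 124, 123, 121, 121, 122]
185 [124, 124, 121, 123, 122, 121, 122, 122, 123, 120, 111, 116, 121, 122, 124, 127, 127, 131, 131, 133, 132, 130, 130, 136, 138, 138, 137, 135, 124, 182, 215, 205, 201, 201, 198, 196, 192, 185, 184, 178, 174, 155, 125, 118, 127, 125, 122, 124, 122, 123, 124, 124, 121, 121, 123]
205 [122, 125, 124, 126, 125, 123, 123, 123, 121, 118, 113, 120, 125, 124, 125, 126, 130, 131, 133, 131, 132, 134, 135, 139, 139, 139, 137, 134, 137, 138, 134, 123, 170, 202, 197, 192, 187, 185, 178, 174, 155, 129, 123, 125, 124, 122, 124, 124, 124, 123, 125, 125, 125, 125, 122]
220 [125, 121, 122, 123, 125, 126, 126, 125, 126, 118, 111, 120, 123, 125, 126, 127, 129, 130, 133, 131, 130, 132, 135, 140, 137, 138, 135, 127, 181, 211, 203, 200, 197, 196, 193, 189, 186, 180, 175, 155, 155, 184, 191, 193, 192, 189, 187, 188, 189, 190, 189, 188, 187, 188, 192]
[0.5245609  0.23363877 0.069     ] [0.51903528 0.20376247 0.069     ] [0.50849121 0.14160624 0.08      ]
```

Run:
```python
from h import *
plan([.5188,.204,.064],80.7,4)
```

```text
from [0.516  0.2068 0.1294] total tw [-0.18  0.05  1.21]
travel [-0.06, 0.08, 1.64] twist [-0.04, 0.01, 0.3]
travel [-0.06, 0.08, 1.64] twist [-0.04, 0.01, 0.3]
travel [-0.06, 0.08, 1.64] twist [-0.04, 0.01, 0.3]
travel [-0.06, 0.08, 1.64] twist [-0.04, 0.01, 0.3]
```

Call:
{"name": "move_arm", "arguments": {"commands": [{"hand":8.7,"travel":[-0.06,0.08,1.64],"twist":[0,0,0.3]},{"hand":8.7,"travel":[-0.06,0.08,1.64],"twist":[0,0,0.3]},{"hand":8.7,"travel":[-0.06,0.08,1.64],"twist":[0,0,0.3]},{"hand":5.0,"travel":[-0.06,0.08,1.64],"twist":[0,0,0.3]},{"hand":5.0,"travel":[0,0,0],"twist":[0,0,0]}], "force": 10}}

```text
time: 2.58
position: [0.5187, 0.2031, 0.064]
tool_rot: [0.762, 0.647, -0.001, -0.001]
ft_force: [0.3, 0.3, 0.0]
grip_width: 0.0802
grip_force: 0.0
```

Call:
{"name": "move_arm", "arguments": {"commands": [{"hand":2.0,"travel":[0,0,0],"twist":[0,0,0]},{"hand":2.0,"travel":[0,0,0],"twist":[0,0,0]},{"hand":2.0,"travel":[0,0,0],"twist":[0,0,0]},{"hand":2.0,"travel":[0,0,0],"twist":[0,0,0]},{"hand":2.0,"travel":[0,0,0],"twist":[0,0,0]}], "force": 10}}

```text
time: 3.0
position: [0.521, 0.2033, 0.0654]
tool_rot: [0.763, 0.647, 0.001, 0.0]
ft_force: [0.5, -0.5, 0.6]
grip_width: 0.0484
grip_force: 0.0
```

Run:
```python
from h import *
o=robot.get_obs();print(o)
M=R.from_quat(o['tool_rot']);print('tool-frame force',M.inv().apply(o['ft_force']),M.inv().apply(o['moment']))
plan([.5188,.204,.064],80.7,1)
```

```text
{'time': 3.0, 'q': array([ 1.72309737e-01,  6.52850555e-01,  1.71974274e+00, -2.44958349e-06,
        7.67160817e-01,  3.36224846e-01]), 'joint_velocities': array([-0.0002588 ,  0.0095015 ,  0.00249443, -0.00079887, -0.00278074,
        0.00281936]), 'joint_torque': array([ 1.82504940e-02, -4.24027240e+01, -1.06052122e+01,  5.93357510e-02,
        4.90466497e-03, -1.58006433e-04]), 'position': array([0.52101403, 0.20334289, 0.06539419]), 'tool_rot': array([7.62620271e-01, 6.46845790e-01, 7.92197411e-04, 4.66353055e-04]), 'ft_force': array([ 0.49010983, -0.47733566,  0.5979003 ]), 'moment': array([-0.01173719,  0.05913041, -0.04502269]), 'grip_force': 0.0, 'grip_width': 0.04838295666107296}
tool-frame force [-0.3905998   0.56246973 -0.59716108] [ 0.05639533 -0.02130695  0.04501989]
from [0.521  0.2033 0.0654] total tw [ 0.1  -0.03 -0.09]
travel [0.03, -0.23, 0.14] twist [0.1, -0.03, -0.09]
```

Call:
{"name": "move_arm", "arguments": {"commands": [{"hand":2.0,"travel":[0,-0.2,0.1],"twist":[0,0,0]},{"hand":2.0,"travel":[0,0,0],"twist":[0,0,0]},{"hand":2.0,"travel":[0,0,0],"twist":[0,0,0]},{"hand":2.0,"travel":[0,0,0],"twist":[0,0,0]},{"hand":2.0,"travel":[0,0,0],"twist":[0,0,0]}], "force": 10}}

```text
time: 3.42
position: [0.5187, 0.2034, 0.0633]
tool_rot: [0.763, 0.647, 0.0, 0.0]
ft_force: [-0.1, -0.8, 0.2]
grip_width: 0.0217
grip_force: 0.3
```

Run:
```python
from h import *
o=robot.get_obs();M=R.from_quat(o['tool_rot']);print(o['position'],o['grip_width'],o['grip_force'],'tool-frame force',M.inv().apply(o['ft_force']),M.inv().apply(o['moment']))
plan([.5188,.204,.064],80.7,1)
```

```text
[0.51868548 0.20344815 0.06330835] 0.021662471970999155 0.263111125677824 tool-frame force [-0.8394432   0.06957211 -0.2431211 ] [-0.03648724 -0.1671652   0.01375508]
from [0.5187 0.2034 0.0633] total tw [ 0.02  0.   -0.1 ]
travel [0.06, 0.0, -0.07] twist [0.02, 0.0, -0.1]
```

Call:
{"name": "move_arm", "arguments": {"commands": [{"hand":0.5,"travel":[0,0,0],"twist":[0,0,0]},{"hand":0.5,"travel":[0,0,0],"twist":[0,0,0]},{"hand":0.5,"travel":[0,0,0],"twist":[0,0,0]}], "force": 50}}

```text
time: 3.67
position: [0.519, 0.2034, 0.0634]
tool_rot: [0.763, 0.647, 0.0, 0.0]
ft_force: [0.4, -0.8, 0.3]
grip_width: 0.0175
grip_force: 43.7
```

Run:
```python
from h import *
o=robot.get_obs();M=R.from_quat(o['tool_rot']);print(o['position'],o['grip_width'],o['grip_force'],'tool-frame force',M.inv().apply(o['ft_force']),M.inv().apply(o['moment']))
snap('wrist','w3')
im=cv2.imread('pics/w3.png');cv2.imwrite('pics/w3c.png',im[80:320,120:400])
```

```text
[0.51895106 0.20341804 0.06336539] 0.017473174365761793 43.660032749176025 tool-frame force [-0.71655902  0.48636755 -0.33302503] [-0.15695769 -0.17225278  0.03785697]
```

View pics/w3c.png

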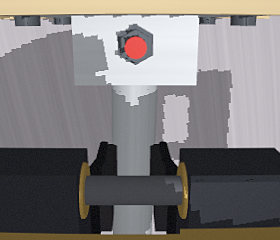

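The fingers hold the rod just in front of the bush: crop (135,150), bush edge at row 85. Now I'll pull gently along −x.

Call:
{"name": "move_arm", "arguments": {"commands": [{"hand":0.5,"travel":[-0.3,0,0],"twist":[0,0,0]},{"hand":0.5,"travel":[-0.3,0,0],"twist":[0,0,0]},{"hand":0.5,"travel":[-0.5,0,0],"twist":[0,0,0]},{"hand":0.5,"travel":[-0.6,0,0],"twist":[0,0,0]},{"hand":0.5,"travel":[-0.8,0,0],"twist":[0,0,0]}], "force": 55}}

```text
time: 4.13
position: [0.5154, 0.1812, 0.0635]
tool_rot: [0.763, 0.646, 0.002, -0.001]
ft_force: [2.0, 8.0, -2.2]
grip_width: 0.0172
grip_force: 47.0
```

Run:
```python
from h import *
o=robot.get_obs();M=R.from_quat(o['tool_rot']);print(o['position'],o['grip_width'],o['grip_force'],'tool-frame force',M.inv().apply(o['ft_force']),M.inv().apply(o['moment']))
plan([.519-.025*np.cos(np.radians(80.7)),.2034-.025*np.sin(np.radians(80.7)),.0634],80.7,1)
snap('wrist','w4');print(reds('w4'),reds('w3'))
```

```text
[0.51541584 0.18119373 0.06352236] 0.017212554221786896 47.01369345188141 tool-frame force [8.19023732 0.60664749 2.19147853] [-2.09334728e-02  1.26431546e+00  4.02383069e-04]
from [0.5154 0.1812 0.0635] total tw [ 0.13 -0.26 -0.17]
travel [-0.25, -0.0, 0.01] twist [0.13, -0.26, -0.17]
[([254.63, 62.36], [243, 51, 24, 24, 449]), ([442.95, 147.2], [429, 137, 28, 19, 364]), ([130.37, 220.43], [124, 213, 15, 15, 183])] [([255.06, 127.07], [244, 116, 23, 23, 393]), ([439.4, 178.41], [426, 169, 27, 17, 324])]
```

Call:
{"name": "move_arm", "arguments": {"commands": [{"hand":0.5,"travel":[-1.1,0,0],"twist":[0,0,0]},{"hand":0.5,"travel":[-1.2,0,0],"twist":[0,0,0]},{"hand":0.5,"travel":[-1.2,0,0],"twist":[0,0,0]},{"hand":0.5,"travel":[-1.2,0,0],"twist":[0,0,0]},{"hand":0.5,"travel":[-1.2,0,0],"twist":[0,0,0]}], "force": 55}}

```text
time: 4.6
position: [0.5036, 0.1196, 0.063]
tool_rot: [0.762, 0.647, -0.001, -0.0]
ft_force: [-0.2, -0.3, -3.5]
grip_width: 0.0173
grip_force: 46.8
```

Call:
{"name": "move_arm", "arguments": {"commands": [{"hand":0.5,"travel":[-1.2,0,0],"twist":[0,0,0]},{"hand":0.5,"travel":[-0.8,0,0],"twist":[0,0,0]},{"hand":0.5,"travel":[0,0,0],"twist":[0,0,0]}]}}

```text
time: 4.85
position: [0.5009, 0.099, 0.0632]
tool_rot: [0.763, 0.646, -0.001, -0.0]
ft_force: [-0.7, 0.7, -2.0]
grip_width: 0.0174
grip_force: 46.7
```

Run:
```python
from h import *
o=robot.get_obs();M=R.from_quat(o['tool_rot']);print(o['position'],o['grip_width'],o['grip_force'],'tool-frame force',M.inv().apply(o['ft_force']),M.inv().apply(o['moment']))
plan([.5068,.13,.0634],80.7,1)
snap('wrist','w5');im=cv2.imread('pics/w5.png')
im=np.hstack([im[:,60:],cv2.resize(cv2.imread('pics/t0.png')[:1,:1],(1,384))])
cv2.imwrite('pics/w5c.png',im)
```

```text
[0.50085018 0.09901122 0.06316395] 0.0173610749717805 46.7248409986496 tool-frame force [ 0.60027276 -0.77705914  1.99433714] [ 0.0369574  -0.17768316 -0.00803986]
from [0.5009 0.099  0.0632] total tw [-0.08  0.04 -0.23]
travel [3.15, 0.07, -0.03] twist [-0.08, 0.04, -0.23]
```

View pics/w5c.png

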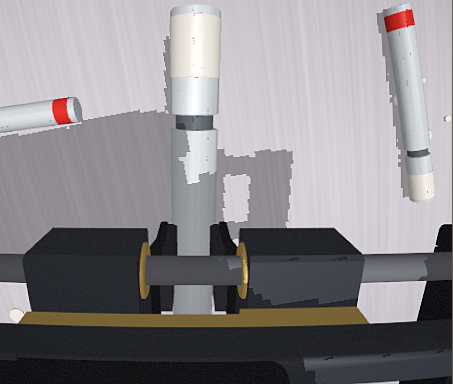

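The rod is out: its white foot is at crop (195,8) and its catch groove at row 122, and it's firmly in the jaws. I'll lift it and hover beside the V-blocks.

Run:
```python
from h import *
c5=load('w5');o=robot.get_obs();M=R.from_quat(o['tool_rot'])
T=np.eye(4);T[:3,:3]=M.as_matrix();T[:3,3]=o['position'];TC=np.linalg.inv(T)@c5['E']
f=onz(c5,255,8,.068);print('foot in tool',M.inv().apply(f-o['position']))
h=np.radians(24.2);xt=np.array([np.cos(h),np.sin(h),0]);yt=np.array([np.sin(h),-np.cos(h),0])
V=np.array([.4956,-.171,0]);P=V-.04*xt-.075*yt+[0,0,.20]
N=np.eye(4);N[:3,0]=xt;N[:3,1]=yt;N[:3,2]=[0,0,-1];N[:3,3]=P
d=dict(c5);d['E']=N@TC
for a,b,z in((80,45,12),(80,-45,12),(-80,45,12),(-80,-45,12),(51,18,63),(51,-18,63),(-51,18,63),(-51,-18,63)): print(a,b,proj(d,V+xt*a/1e3+yt*b/1e3+[0,0,z/1e3]).round())
print(P)
plan(P,24.2,9)
```

```text
foot in tool [ 0.11495183 -0.00030889 -0.00475703]
80 45 [368.  55.]
80 -45 [283.  54.]
-80 45 [357. 200.]
-80 -45 [280. 201.]
51 18 [356.  80.]
51 -18 [317.  80.]
-51 18 [348. 188.]
-51 -18 [312. 188.]
[ 0.42837097 -0.11898791  0.2       ]
from [0.5012 0.0998 0.0633] total tw [-4.000e-02  2.000e-02  5.627e+01]
travel [-2.53, -0.4, -1.52] twist [-0.0, 0.0, 6.25]
travel [-2.56, -0.12, -1.52] twist [-0.0, 0.0, 6.25]
travel [-2.56, 0.16, -1.52] twist [-0.0, 0.0, 6.25]
travel [-2.52, 0.44, -1.52] twist [-0.0, 0.0, 6.25]
travel [-2.46, 0.71, -1.52] twist [-0.0, 0.0, 6.25]
travel [-2.37, 0.98, -1.52] twist [-0.0, 0.0, 6.25]
travel [-2.25, 1.23, -1.52] twist [-0.0, 0.0, 6.25]
travel [-2.1, 1.47, -1.52] twist [-0.0, 0.0, 6.25]
travel [-1.93, 1.69, -1.52] twist [-0.0, 0.0, 6.25]
```

Call:
{"name": "move_arm", "arguments": {"commands": [{"hand":0.5,"travel":[-1.0,-0.2,-2.0],"twist":[0,0,2]},{"hand":0.5,"travel":[-2.5,-0.2,-2.0],"twist":[0,0,6.2]},{"hand":0.5,"travel":[-2.6,0.2,-2.0],"twist":[0,0,6.2]},{"hand":0.5,"travel":[-2.6,0.4,-2.0],"twist":[0,0,6.2]},{"hand":0.5,"travel":[-2.5,0.7,-2.0],"twist":[0,0,6.2]}]}}

```text
time: 5.32
position: [0.4717, -0.0093, 0.1647]
tool_rot: [0.893, 0.45, 0.001, 0.0]
ft_force: [0.7, 0.1, 0.2]
grip_width: 0.0055
grip_force: 0.0
```

Run:
```python
from h import *
plan([.4284,-.119,.2],24.2,5)
```

```text
from [ 0.4717 -0.0093  0.1647] total tw [ 0.04 -0.05 29.35]
travel [-2.28, 0.61, -0.71] twist [0.01, -0.01, 5.87]
travel [-2.21, 0.84, -0.71] twist [0.01, -0.01, 5.87]
travel [-2.11, 1.06, -0.71] twist [0.01, -0.01, 5.87]
travel [-1.99, 1.27, -0.71] twist [0.01, -0.01, 5.87]
travel [-1.85, 1.46, -0.71] twist [0.01, -0.01, 5.87]
```

Run:
```python
from h import *
snap('top','t1');snap('wrist','w6');o=robot.get_obs();print(o['time'],o['grip_width'],o['grip_force'],o['ft_force'])
a=cv2.imread('pics/t1.png')[140:300,100:350];a=cv2.resize(a,(512,328),interpolation=cv2.INTER_CUBIC)
w=cv2.imread('pics/w6.png')[:260]
cv2.imwrite('pics/c6.png',np.vstack([a,w]))
print(reds('t1'))
```

```text
5.4167 0.004922843742264789 0.0 [0.81799179 0.46702414 0.14422534]
[([11.79, 44.63], [0, 14, 37, 56, 1288]), ([48.88, 63.48], [47, 58, 5, 12, 33]), ([414.05, 175.82], [394, 173, 40, 6, 205])]
```

View pics/c6.png

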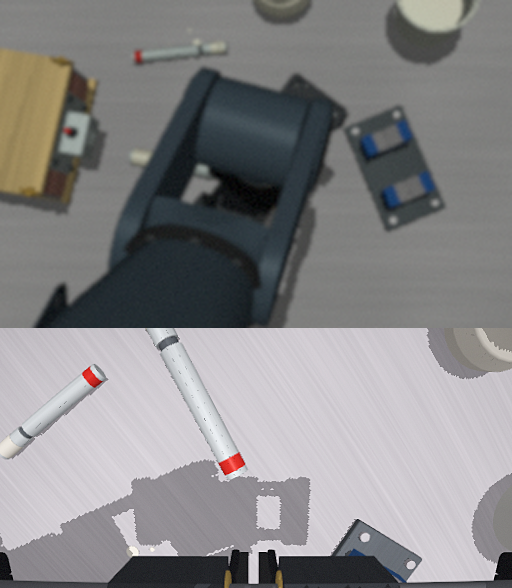

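The rod slipped out during the lift. It now lies on the bench, with its red band at wrist pixel (232,135) and its groove at (163,12). I'll measure it to see where it was lost.

Run:
```python
from h import *
d=load('w6');print(reds('w6'))
b=onz(d,232,136,.014);g=onz(d,163.5,12,.014);print(b,g,np.linalg.norm(b-g),np.degrees(np.arctan2(*(g-b)[1::-1])))
g=np.array(g);u=(g-b)/np.linalg.norm(g-b);print('mid',g+u*.052-u*.095)
dt=load('t1');print('end',onz(dt,100+130/2.05,140+157/2.05,.012))
b3=onz(load('w5'),255,8,.068);print(b3)
print(hasattr(robot,'status'),[x for x in dir(robot) if x[0]!='_'])
```

```text
[([90.77, 49.6], [82, 39, 20, 21, 186]), ([231.69, 135.8], [219, 125, 26, 22, 318])]
[0.4803032  0.02976592 0.014     ] [0.49987163 0.1598274  0.014     ] 0.13152533015531875 81.4437296851993
mid [0.49347406 0.11730598 0.014     ]
end [0.50794648 0.20614488 0.012     ]
[0.51993978 0.21325004 0.068     ]
False ['Unreachable', 'camera', 'get_obs', 'hand_in']
```

It was lost low, right at the start of the lift: heading and place are almost unchanged, and the rod has only rolled about 10 mm. I'll regrasp it at mid-length on the bench, grip harder and move gently.

Run:
```python
from h import *
plan([.4935,.1173,.10],81.4,5)
```

```text
from [ 0.4742 -0.0116  0.1666] total tw [  0.48  -0.03 -27.88]
travel [2.3, -1.23, 1.33] twist [0.1, -0.01, -5.58]
travel [2.41, -1.0, 1.33] twist [0.1, -0.01, -5.58]
travel [2.49, -0.76, 1.33] twist [0.1, -0.01, -5.58]
travel [2.56, -0.51, 1.33] twist [0.1, -0.01, -5.58]
travel [2.59, -0.26, 1.33] twist [0.1, -0.01, -5.58]
```

Call:
{"name": "move_arm", "arguments": {"commands": [{"hand":7,"travel":[2.3,-1.2,1.3],"twist":[0,0,-5.6]},{"hand":7,"travel":[2.4,-1.0,1.3],"twist":[0,0,-5.6]},{"hand":7,"travel":[2.5,-0.8,1.3],"twist":[0,0,-5.6]},{"hand":7,"travel":[2.6,-0.5,1.3],"twist":[0,0,-5.6]},{"hand":7,"travel":[2.6,-0.3,1.3],"twist":[0,0,-5.6]}], "force": 10}}

```text
time: 5.83
position: [0.49, 0.1231, 0.0976]
tool_rot: [0.754, 0.657, 0.0, -0.0]
ft_force: [0.3, -0.4, 0.9]
grip_width: 0.0306
grip_force: 0.0
```

Call:
{"name": "move_arm", "arguments": {"commands": [{"hand":7,"travel":[0,0,0],"twist":[0,0,0]},{"hand":7,"travel":[0,0,0],"twist":[0,0,0]},{"hand":7,"travel":[0,0,0],"twist":[0,0,0]}]}}

```text
time: 6.08
position: [0.4897, 0.1214, 0.0982]
tool_rot: [0.756, 0.655, -0.0, -0.0]
ft_force: [-0.2, 0.4, -0.4]
grip_width: 0.0505
grip_force: 0.0
```

Run:
```python
from h import *
plan([.4935,.1173,.018],81.4,4);o=robot.get_obs();print(o['grip_width'],o['ft_force'])
snap('wrist','w7');d=load('w7');g=cv2.cvtColor(cv2.imread('pics/w7.png'),cv2.COLOR_BGR2GRAY).astype(int)
print(proj(d,[.4935,.1173,.012]),proj(d,[.5077,.2112,.012]))
cv2.imwrite('pics/w7c.png',cv2.imread('pics/w7.png')[:330])
print(reds('w7'))
```

```text
from [0.4897 0.1214 0.0982] total tw [-0.01  0.01  0.45]
travel [-0.09, 0.11, 2.0] twist [-0.0, 0.0, 0.11]
travel [-0.09, 0.11, 2.0] twist [-0.0, 0.0, 0.11]
travel [-0.09, 0.11, 2.0] twist [-0.0, 0.0, 0.11]
travel [-0.09, 0.11, 2.0] twist [-0.0, 0.0, 0.11]
0.05051411869820119 [-0.24933165  0.37437928 -0.40935618]
[259.70716298 195.92027698] [261.21336581  75.8125085 ]
[([449.68, 63.98], [437, 55, 26, 18, 310]), ([159.66, 132.68], [153, 122, 16, 22, 260]), ([257.61, 294.36], [245, 285, 26, 18, 333])]
```

View pics/w7c.png

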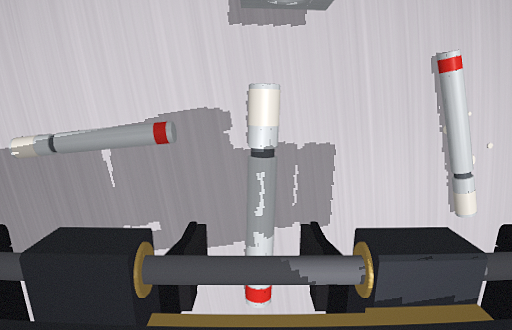

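The rod lies between the open fingers: foot at (264,85), groove at (262,153), band at (258,294).

Run:
```python
from h import *
d=load('w7')
f=onz(d,263.8,86,.014);g=onz(d,262,153,.018);b=onz(d,258,294,.022)
print(f,g,b,np.degrees(np.arctan2(*(f-b)[1::-1])))
u=(g-b)/np.linalg.norm(g-b);m=g-u*.043;print('mid',m)
h=np.degrees(np.arctan2(u[1],u[0]));print(h)
plan([m[0],m[1],.018],h,4)
```

```text
[0.50855194 0.20341473 0.014     ] [0.50020089 0.1534544  0.018     ] [0.47996571 0.03147722 0.022     ] 80.56038077697605
mid [0.49316734 0.11105634 0.01939036]
80.58080275694897
from [0.4899 0.1208 0.0985] total tw [0.02 0.   1.2 ]
travel [-0.23, 0.11, 2.01] twist [0.01, 0.0, 0.3]
travel [-0.23, 0.12, 2.01] twist [0.01, 0.0, 0.3]
travel [-0.23, 0.12, 2.01] twist [0.01, 0.0, 0.3]
travel [-0.23, 0.12, 2.01] twist [0.01, 0.0, 0.3]
```

Call:
{"name": "move_arm", "arguments": {"commands": [{"hand":6.5,"travel":[-0.2,0.1,2.2],"twist":[0,0,0.3]},{"hand":6.5,"travel":[-0.2,0.1,2.2],"twist":[0,0,0.3]},{"hand":6.5,"travel":[-0.2,0.1,2.0],"twist":[0,0,0.3]},{"hand":6.5,"travel":[-0.2,0.1,1.0],"twist":[0,0,0.3]},{"hand":6.5,"travel":[-0.1,0.1,0.4],"twist":[0,0,0]}]}}

```text
time: 6.55
position: [0.4928, 0.1101, 0.0194]
tool_rot: [0.763, 0.646, -0.001, -0.001]
ft_force: [-0.2, 0.1, 1.6]
grip_width: 0.0646
grip_force: 0.0
```

Call:
{"name": "move_arm", "arguments": {"commands": [{"hand":2,"travel":[0,0,0],"twist":[0,0,0]},{"hand":2,"travel":[0,0,0],"twist":[0,0,0]},{"hand":2,"travel":[0,0,0],"twist":[0,0,0]}]}}

```text
time: 6.8
position: [0.4942, 0.1111, 0.0213]
tool_rot: [0.763, 0.647, 0.001, 0.001]
ft_force: [0.4, -0.2, 0.7]
grip_width: 0.0521
grip_force: 0.0
```

Run:
```python
from h import *
plan([.4932,.1110,.018],80.6,1);o=robot.get_obs();print(o['grip_width'],o['ft_force'])
```

```text
from [0.4942 0.1111 0.0213] total tw [ 0.11 -0.02 -0.02]
travel [-0.03, -0.1, 0.33] twist [0.11, -0.02, -0.02]
0.05207481718880545 [ 0.42824236 -0.19167408  0.70413142]
```

Call:
{"name": "move_arm", "arguments": {"commands": [{"hand":2,"travel":[0,-0.1,0.2],"twist":[0,0,0]},{"hand":2,"travel":[0,0,0.2],"twist":[0,0,0]},{"hand":0.5,"travel":[0,0,0],"twist":[0,0,0]},{"hand":0.5,"travel":[0,0,0],"twist":[0,0,0]},{"hand":0.5,"travel":[0,0,0],"twist":[0,0,0]}], "force": 10}}

```text
time: 7.22
position: [0.4924, 0.1115, 0.0165]
tool_rot: [0.763, 0.647, 0.0, 0.0]
ft_force: [0.2, 0.2, 0.5]
grip_width: 0.0195
grip_force: 0.0
```

Call:
{"name": "move_arm", "arguments": {"commands": [{"hand":0.5,"travel":[0,0,0],"twist":[0,0,0]},{"hand":0.5,"travel":[0,0,0],"twist":[0,0,0]},{"hand":0.5,"travel":[0,0,0],"twist":[0,0,0]}]}}

```text
time: 7.47
position: [0.4924, 0.1114, 0.0164]
tool_rot: [0.763, 0.647, 0.0, 0.0]
ft_force: [-0.3, 0.0, 0.2]
grip_width: 0.0065
grip_force: 0.0
```

Call:
{"name": "move_arm", "arguments": {"commands": [{"hand":0.5,"travel":[0,0,0],"twist":[0,0,0]},{"hand":0.5,"travel":[0,0,0],"twist":[0,0,0]},{"hand":0.5,"travel":[0,0,0],"twist":[0,0,0]}], "force": 35}}

```text
time: 7.72
position: [0.4924, 0.1114, 0.0163]
tool_rot: [0.763, 0.647, 0.0, -0.0]
ft_force: [0.1, -0.3, -0.2]
grip_width: 0.0053
grip_force: 0.0
```

Run:
```python
from h import *
for n,f in(('wrist','w8'),('top','t8'),('scene','s8')): snap(n,f)
w=cv2.imread('pics/w8.png');t=cv2.imread('pics/t8.png')[170:300,110:240];s=cv2.imread('pics/s8.png')[140:260,270:400]
t=cv2.resize(t,(288,288),interpolation=cv2.INTER_CUBIC);s=cv2.resize(s,(288,266),interpolation=cv2.INTER_CUBIC)
r=np.vstack([t,s]);w=cv2.copyMakeBorder(w,0,r.shape[0]-384,0,0,cv2.BORDER_CONSTANT)
cv2.imwrite('pics/c8.png',np.hstack([w,r]))
for n in('w8','t8','s8'):print(n,reds(n))
```

```text
w8 [([508.43, 28.91], [505, 20, 7, 20, 115]), ([106.83, 133.1], [97, 117, 25, 33, 549])]
t8 [([11.83, 44.66], [0, 14, 37, 56, 1292]), ([48.79, 63.48], [47, 58, 5, 12, 33]), ([414.01, 175.84], [394, 173, 40, 6, 204]), ([222.5, 226.0], [221, 223, 4, 7, 22])]
s8 [([131.92, 188.36], [119, 184, 27, 10, 108]), ([290.0, 203.12], [288, 201, 5, 5, 17])]
```

View pics/c8.png

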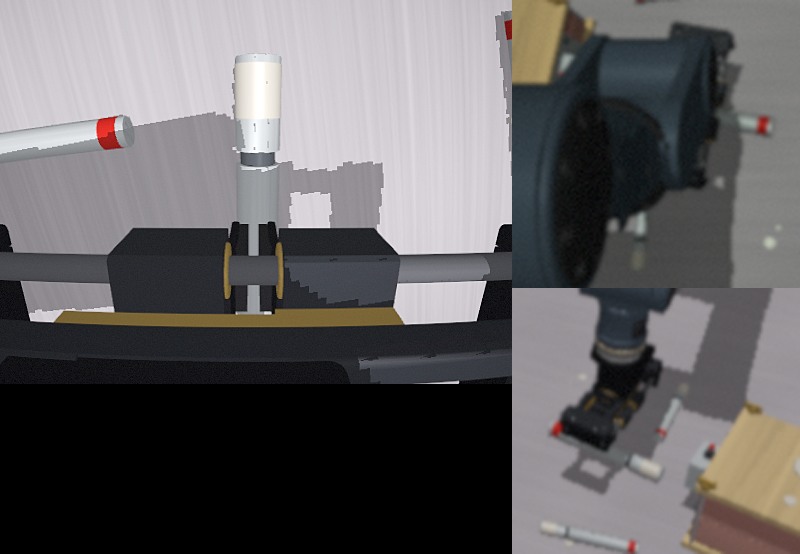

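The view shows the rod still on the bench, foot at (258,55), with the closed fingers above it rather than around it. So the fingertips don't reach as far as stated. The first grip width (17.4 mm on a 24 mm rod) puts them about 14 mm behind the TCP. I'll check this in the picture geometry.

Run:
```python
from h import *
d=load('w8');o=robot.get_obs();M=R.from_quat(o['tool_rot']);p=np.array(o['position']);print(p,o['grip_width'])
for z in(.02,.014,0,-.014,-.02):
    print(z,[proj(d,p+M.apply([x,y,z])).round(1).tolist() for x,y in((.0095,.0025),(.0095,-.0025),(.0095,.012),(0,.0025))])
d2=load('w2');T=np.linalg.inv(d['E'])
g=cv2.cvtColor(cv2.imread('pics/w8.png'),cv2.COLOR_BGR2GRAY).astype(int)
for v in range(200,250,4):print(v,g[v,226:290:2].tolist())
```

```text
[0.4924158  0.1113838  0.01635916] 0.004920583176056032
0.02 [[258.9, 205.9], [250.8, 205.9], [274.2, 205.9], [258.8, 220.3]]
0.014 [[259.0, 209.0], [250.8, 209.0], [274.8, 209.0], [259.0, 223.7]]
0 [[259.5, 217.0], [250.6, 217.0], [276.4, 217.0], [259.4, 232.7]]
-0.014 [[260.0, 226.3], [250.4, 226.3], [278.2, 226.2], [259.9, 243.0]]
-0.02 [[260.2, 230.7], [250.3, 230.7], [279.1, 230.7], [260.1, 248.0]]
200 [147, 147, 143, 150, 149, 142, 137, 143, 145, 149, 153, 152, 154, 157, 158, 155, 159, 160, 157, 158, 154, 154, 149, 150, 148, 141, 139, 147, 148, 150, 145, 146]
204 [149, 147, 146, 148, 148, 141, 140, 142, 148, 151, 150, 153, 153, 157, 158, 155, 158, 160, 157, 158, 155, 154, 148, 149, 147, 139, 139, 147, 147, 147, 148, 144]
208 [146, 147, 145, 147, 151, 142, 137, 141, 148, 152, 152, 150, 155, 158, 158, 156, 158, 160, 156, 158, 154, 154, 149, 149, 148, 140, 137, 145, 148, 150, 147, 137]
212 [145, 147, 145, 145, 149, 141, 135, 143, 148, 150, 150, 151, 156, 156, 159, 154, 158, 159, 157, 158, 154, 153, 150, 149, 149, 139, 140, 144, 146, 149, 146, 140]
216 [146, 148, 148, 145, 148, 142
[... 582 characters left out ...]
32 [33, 117, 103, 20, 20, 23, 30, 35, 30, 37, 35, 93, 159, 158, 160, 162, 106, 30, 32, 30, 33, 27, 24, 20, 18, 56, 122, 34, 37, 30, 33, 36]
236 [36, 71, 14, 21, 20, 19, 24, 31, 29, 35, 25, 95, 158, 158, 160, 161, 108, 30, 34, 34, 29, 23, 17, 20, 20, 11, 100, 37, 37, 41, 39, 38]
240 [31, 30, 22, 23, 26, 20, 30, 36, 30, 34, 29, 93, 155, 159, 160, 159, 107, 32, 32, 36, 31, 32, 21, 20, 21, 14, 28, 33, 37, 36, 38, 36]
244 [101, 103, 91, 15, 26, 22, 37, 35, 33, 33, 26, 92, 158, 159, 160, 160, 107, 31, 31, 31, 39, 39, 30, 23, 20, 66, 108, 101, 31, 33, 35, 40]
248 [116, 104, 94, 16, 24, 38, 37, 29, 36, 31, 31, 95, 158, 158, 160, 160, 108, 35, 33, 32, 28, 34, 29, 18, 15, 90, 101, 114, 59, 35, 38, 33]
```

Picture and width agree: the tips stand about 8–14 mm behind the reported TCP. I'll open, then go down until the tips are just above the bench, watching the force.

Call:
{"name": "move_arm", "arguments": {"commands": [{"hand":5.5,"travel":[0,0,0],"twist":[0,0,0]},{"hand":5.5,"travel":[0,0,0],"twist":[0,0,0]},{"hand":5.5,"travel":[0,0,0],"twist":[0,0,0]},{"hand":5.5,"travel":[0,0,0],"twist":[0,0,0]},{"hand":5.5,"travel":[0,0,0],"twist":[0,0,0]}], "force": 10}}

```text
time: 8.28
position: [0.4924, 0.1114, 0.0164]
tool_rot: [0.763, 0.647, 0.0, 0.0]
ft_force: [-0.5, 0.4, -0.6]
grip_width: 0.0306
grip_force: 0.0
```

Call:
{"name": "move_arm", "arguments": {"commands": [{"hand":5.5,"travel":[0,0,0.4],"twist":[0,0,0]},{"hand":5.5,"travel":[0,0,0.4],"twist":[0,0,0]},{"hand":5.5,"travel":[0,0,0.4],"twist":[0,0,0]},{"hand":5.5,"travel":[0,0,0.4],"twist":[0,0,0]},{"hand":5.5,"travel":[0,0,0.2],"twist":[0,0,0]}]}}

```text
time: 8.7
position: [0.492, 0.1114, -0.0024]
tool_rot: [0.763, 0.647, -0.0, -0.0]
ft_force: [-0.9, -0.6, -0.3]
grip_width: 0.0543
grip_force: 0.0
```

Call:
{"name": "move_arm", "arguments": {"commands": [{"hand":5.5,"travel":[0,0,0.2],"twist":[0,0,0]},{"hand":5.5,"travel":[0,0,0],"twist":[0,0,0]},{"hand":5.5,"travel":[0,0,0],"twist":[0,0,0]}]}}

```text
time: 8.95
position: [0.4923, 0.1114, -0.0038]
tool_rot: [0.763, 0.647, -0.0, -0.0]
ft_force: [0.9, -0.1, 0.6]
grip_width: 0.0551
grip_force: 0.0
```

Call:
{"name": "move_arm", "arguments": {"commands": [{"hand":5.5,"travel":[0,0,0.2],"twist":[0,0,0]},{"hand":5.5,"travel":[0,0,0.1],"twist":[0,0,0]},{"hand":5.5,"travel":[0,0,0],"twist":[0,0,0]}]}}

```text
time: 9.2
position: [0.4923, 0.1114, -0.0068]
tool_rot: [0.763, 0.647, -0.0, -0.0]
ft_force: [-0.8, -0.8, -0.1]
grip_width: 0.0553
grip_force: 0.0
```

Call:
{"name": "move_arm", "arguments": {"commands": [{"hand":5.5,"travel":[0,0,0.2],"twist":[0,0,0]},{"hand":5.5,"travel":[0,0,0],"twist":[0,0,0]},{"hand":5.5,"travel":[0,0,0],"twist":[0,0,0]}]}}

```text
time: 9.45
position: [0.4923, 0.1114, -0.0087]
tool_rot: [0.763, 0.647, -0.0, -0.0]
ft_force: [-0.4, 0.5, -0.5]
grip_width: 0.0548
grip_force: 0.0
```

Call:
{"name": "move_arm", "arguments": {"commands": [{"hand":1.5,"travel":[0,0,0.1],"twist":[0,0,0]},{"hand":1.5,"travel":[0,0,0],"twist":[0,0,0]},{"hand":1.5,"travel":[0,0,0],"twist":[0,0,0]},{"hand":1.5,"travel":[0,0,0],"twist":[0,0,0]},{"hand":1.5,"travel":[0,0,0],"twist":[0,0,0]}], "force": 10}}

```text
time: 9.87
position: [0.4925, 0.1114, -0.0092]
tool_rot: [0.763, 0.647, 0.0, 0.0]
ft_force: [-0.4, -0.2, 5.7]
grip_width: 0.0294
grip_force: 2.8
```

Call:
{"name": "move_arm", "arguments": {"commands": [{"hand":1.5,"travel":[0,0,0],"twist":[0,0,0]},{"hand":1.5,"travel":[0,0,0],"twist":[0,0,0]},{"hand":1.5,"travel":[0,0,0],"twist":[0,0,0]}], "force": 40}}

```text
time: 10.12
position: [0.4926, 0.1114, -0.0092]
tool_rot: [0.763, 0.647, 0.0, 0.0]
ft_force: [-0.3, 0.4, 5.5]
grip_width: 0.0231
grip_force: 41.1
```

The width is now 23 mm at 41 N, a proper grip. Lifting gently.

Call:
{"name": "move_arm", "arguments": {"commands": [{"hand":1.5,"travel":[0,0,-0.1],"twist":[0,0,0]},{"hand":1.5,"travel":[0,0,-0.3],"twist":[0,0,0]},{"hand":1.5,"travel":[0,0,-0.5],"twist":[0,0,0]},{"hand":1.5,"travel":[0,0,-0.6],"twist":[0,0,0]},{"hand":1.5,"travel":[0,0,-0.6],"twist":[0,0,0]}], "force": 50}}

```text
time: 10.53
position: [0.4922, 0.1114, 0.0117]
tool_rot: [0.763, 0.647, -0.0, -0.0]
ft_force: [0.5, -0.5, -1.9]
grip_width: 0.0233
grip_force: 50.0
```

Run:
```python
from h import *
snap('wrist','w9')
o=robot.get_obs();M=R.from_quat(o['tool_rot']);p=np.array(o['position']);print(p,o['ft_force'],M.inv().apply(o['moment']),o['grip_width'],o['grip_force'])
c=load('w9');TC=np.linalg.inv(np.r_[np.c_[M.as_matrix(),p],[[0,0,0,1]]])@c['E']
# rod foot / groove columns in image
im=cv2.imread('pics/w9.png');g=cv2.cvtColor(im,cv2.COLOR_BGR2GRAY).astype(int)
print('col256',[(v,g[v,256]) for v in range(0,222,4)])
```

```text
[0.49297963 0.1114406  0.01274926] [ 0.29694446 -0.17795856 -2.01377906] [ 0.10534173 -0.10989175 -0.00279637] 0.022639143417493564 49.99915301799774
col256 [(0, np.int64(205)), (4, np.int64(205)), (8, np.int64(207)), (12, np.int64(207)), (16, np.int64(206)), (20, np.int64(206)), (24, np.int64(206)), (28, np.int64(206)), (32, np.int64(205)), (36, np.int64(205)), (40, np.int64(205)), (44, np.int64(201)), (48, np.int64(239)), (52, np.int64(239)), (56, np.int64(255)), (60, np.int64(255)), (64, np.int64(255)), (68, np.int64(255)), (72, np.int64(255)), (76, np.int64(255)), (80, np.int64(255)), (84, np.int64(255)), (88, np.int64(255)), (92, np.int64(255)), (96, np.int64(255)), (100, np.int64(255)), (104, np.int64(255)), (108, np.int64(255)), (112, np.int64(255)), (116, np.int64(255)), (120, np.int64(255)), (124, np.int64(238)), (128, np.int64(234)), (132, np.int64(235)), (136, np.int64(233)), (140, np.int64(233)), (144, np.int64(232)), (148, np.int64(232)), (152, np.int64(231)), (156, np.int64(230)), (160, np.int64(234)), (164, np.int64(126)), (168, np.int64(127)), (172, np.int64(124)), (176, np.int64(129)), (180, np.int64(239)), (184, np.int64(236)), (188, np.int64(236)), (192, np.int64(141)), (196, np.int64(156)), (200, np.int64(158)), (204, np.int64(156)), (208, np.int64(157)), (212, np.int64(156)), (216, np.int64(158)), (220, np.int64(159))]
```

Run:
```python
from h import *
d=load('w9');o=robot.get_obs();M=R.from_quat(o['tool_rot']);p=np.array(o['position'])
g=cv2.cvtColor(cv2.imread('pics/w9.png'),cv2.COLOR_BGR2GRAY).astype(int)
for v in(60,100,150,210):print(v,g[v,222:294].tolist())
for u,v,z in((256,46,-.021),(256,171,-.032)):print('tool',M.inv().apply(onz(d,u,v,p[2]-z)-p))
plan([.418,-.096,.18],24.2,10)
```

```text
60 [215, 140, 132, 135, 166, 179, 190, 196, 202, 207, 211, 214, 217, 220, 223, 223, 227, 229, 231, 232, 233, 235, 236, 238, 241, 245, 248, 251, 254, 254, 255, 255, 255, 255, 255, 255, 255, 254, 252, 249, 244, 242, 240, 240, 238, 236, 234, 233, 233, 230, 229, 227, 224, 219, 218, 211, 207, 201, 186, 192, 208, 210, 207, 206, 207, 206, 207, 209, 212, 210, 207, 207]
100 [206, 165, 134, 136, 148, 176, 185, 195, 200, 205, 211, 214, 217, 221, 224, 225, 228, 230, 233, 235, 235, 236, 238, 240, 242, 246, 250, 252, 254, 255, 255, 255, 255, 255, 255, 255, 255, 255, 253, 251, 246, 244, 242, 240, 239, 238, 236, 234, 232, 230, 229, 227, 222, 220, 217, 211, 205, 194, 193, 208, 211, 212, 208, 210, 209, 210, 212, 211, 210, 210, 210, 210]
150 [149, 148, 146, 145, 144, 144, 138, 141, 147, 147, 152, 151, 153, 153, 152, 153, 155, 158, 158, 162, 161, 161, 161, 162, 163, 160, 155, 206, 238, 232, 230, 229, 228, 229, 230, 231, 231, 231, 230, 228, 224, 221, 220, 218, 218, 213, 212, 210, 211, 211, 210, 205, 197, 190, 179, 168, 186, 213, 216, 214, 211, 213, 213, 211, 209, 210, 214, 214, 212, 212, 212, 211]
210 [1
[... 339 characters left out ...]
143, 145, 145, 147]
tool [ 0.09568783 -0.00047063 -0.02097629]
tool [ 0.04273655 -0.00047374 -0.03198987]
from [0.493  0.1114 0.0127] total tw [ 0.08 -0.06 56.4 ]
travel [-2.17, -0.4, -1.67] twist [0.01, -0.01, 5.64]
travel [-2.2, -0.18, -1.67] twist [0.01, -0.01, 5.64]
travel [-2.2, 0.03, -1.67] twist [0.01, -0.01, 5.64]
travel [-2.19, 0.25, -1.67] twist [0.01, -0.01, 5.64]
travel [-2.16, 0.46, -1.67] twist [0.01, -0.01, 5.64]
travel [-2.1, 0.67, -1.67] twist [0.01, -0.01, 5.64]
travel [-2.02, 0.88, -1.67] twist [0.01, -0.01, 5.64]
travel [-1.93, 1.07, -1.67] twist [0.01, -0.01, 5.64]
travel [-1.81, 1.25, -1.67] twist [0.01, -0.01, 5.64]
travel [-1.68, 1.43, -1.67] twist [0.01, -0.01, 5.64]
```

Call:
{"name": "move_arm", "arguments": {"commands": [{"hand":1.5,"travel":[-0.5,0,-1.2],"twist":[0,0,2]},{"hand":1.5,"travel":[-1.2,-0.2,-1.7],"twist":[0,0,4]},{"hand":1.5,"travel":[-1.8,-0.3,-1.9],"twist":[0,0,5]}]}}

```text
time: 10.83
position: [0.4798, 0.0787, 0.0601]
tool_rot: [0.822, 0.569, 0.0, 0.0]
ft_force: [0.6, -0.3, -2.6]
grip_width: 0.023
grip_force: 50.0
```

Run:
```python
from h import *
plan([.418,-.096,.18],24.2,9);print(robot.get_obs()['grip_width'])
```

```text
from [0.4798 0.0787 0.0601] total tw [ 1.00e-02 -1.00e-02  4.52e+01]
travel [-2.06, 0.04, -1.33] twist [0.0, -0.0, 5.02]
travel [-2.05, 0.22, -1.33] twist [0.0, -0.0, 5.02]
travel [-2.02, 0.4, -1.33] twist [0.0, -0.0, 5.02]
travel [-1.98, 0.57, -1.33] twist [0.0, -0.0, 5.02]
travel [-1.92, 0.74, -1.33] twist [0.0, -0.0, 5.02]
travel [-1.85, 0.91, -1.33] twist [0.0, -0.0, 5.02]
travel [-1.76, 1.07, -1.33] twist [0.0, -0.0, 5.02]
travel [-1.66, 1.22, -1.33] twist [0.0, -0.0, 5.02]
travel [-1.55, 1.36, -1.33] twist [0.0, -0.0, 5.02]
0.022980235670745874
```

Call:
{"name": "move_arm", "arguments": {"commands": [{"hand":1.5,"travel":[-2.0,0,-1.3],"twist":[0,0,5]},{"hand":1.5,"travel":[-2.0,0.2,-1.3],"twist":[0,0,5]},{"hand":1.5,"travel":[-2.0,0.4,-1.3],"twist":[0,0,5]},{"hand":1.5,"travel":[-2.0,0.6,-1.3],"twist":[0,0,5]},{"hand":1.5,"travel":[-1.9,0.7,-1.3],"twist":[0,0,5]}]}}

```text
time: 11.25
position: [0.4447, -0.0183, 0.1257]
tool_rot: [0.926, 0.377, 0.0, 0.0]
ft_force: [0.6, -0.3, -3.1]
grip_width: 0.0228
grip_force: 50.0
```

Call:
{"name": "move_arm", "arguments": {"commands": [{"hand":1.5,"travel":[-1.8,0.9,-1.3],"twist":[0,0,5]},{"hand":1.5,"travel":[-1.8,1.1,-1.3],"twist":[0,0,5]},{"hand":1.5,"travel":[-1.6,1.2,-1.3],"twist":[0,0,5]},{"hand":1.5,"travel":[-1.0,0.8,-0.8],"twist":[0,0,3.5]},{"hand":1.5,"travel":[0,0,0],"twist":[0,0,0]}]}}

```text
time: 11.67
position: [0.4213, -0.0896, 0.1736]
tool_rot: [0.975, 0.223, 0.002, 0.002]
ft_force: [0.6, 0.2, -3.1]
grip_width: 0.023
grip_force: 50.0
```

Run:
```python
from h import *
snap('wrist','wx');snap('wrist','wx');snap('wrist','wa')
o=robot.get_obs();print(o['time'],o['position'],o['tool_rot'],o['joint_velocities'].round(3),o['grip_width'],o['grip_force'])
d=load('wa');im=cv2.imread('pics/wa.png').astype(int);B,G,Rr=im[...,0],im[...,1],im[...,2]
m=((B>50)&(B>1.7*Rr)&(B-Rr>35)).astype(np.uint8)
n,l,s,c=cv2.connectedComponentsWithStats(m)
for i in range(1,n):
    if s[i][4]>30:print('blue',c[i].round(1),s[i],onz(d,*c[i],.063).round(4))
for a,b in((51,33),(51,-33),(-51,33),(-51,-33)):
    h=np.radians(24.2);xt=np.array([np.cos(h),np.sin(h),0]);yt=np.array([-np.sin(h),np.cos(h),0])
    print(proj(d,np.array([.4956,-.171,.063])+xt*a/1e3+yt*b/1e3).round(1))
```

```text
11.8167 [ 0.42043144 -0.08665997  0.1715145 ] [ 9.74214061e-01  2.25625559e-01 -6.01237508e-05 -2.56691656e-04] [ 0.02   0.018  0.004 -0.002 -0.001 -0.001] 0.022779996305911935 49.99942481517792
blue [346.7 103.3] [330  88  34  32 933] [ 0.5189 -0.1273  0.063 ]
blue [410.8 107.9] [401  92  21  32 487] [ 0.541  -0.1792  0.063 ]
blue [357.1 184. ] [ 321  165   86   42 1580] [ 0.4619 -0.1712  0.063 ]
[344.8  88.7]
[420.4  92.9]
[333.7 204.7]
[403.6 206.6]
```

Run:
```python
from h import *
im=cv2.imread('pics/wa.png')[80:215:3,318:430:2].astype(int)
B,G,Rr=im[...,0],im[...,1],im[...,2]
# print char map: blue levels as digits, bright greys as letters
for r,row in enumerate(range(80,215,3)):
    s=''
    for c in range(im.shape[1]):
        b,g,q=im[r,c]
        if b>1.7*q and b-q>35: s+=str(min(9,b//25))
        else: s+=chr(ord('a')+min(25,g//10))
    print(row,s)
```

```text
80 uelnnnnnnnnnmnnmnmmmmmmmmmmlmlmmmlllmlilwwwqlkuuuuuuuuuu
83 semnnnnnnnnmmmnmmnmmmmmmmmmmmllmllllllllllllllvuuuuuuuuu
86 mfmnnnnnmnnmmnnmmmmmmmmmmmmmmllmllllmlllllllljuvuuuuuuuu
89 lgnnnnnmj44333477777777rrollllllllllllllllllltuuuuvuuuuu
92 jinnnnnj333333677777777sssssssrssrrssrrrqqqq5swvwvvvvuuu
95 fjnnnmh3333333777777777tssssssrrrrssrsrsrrrp77777777vuuv
98 dlnnmhh3333333777777777ssssssqrrsrrsrsrsrrrp77777776vuuu
101 elnnogh3333333777777777ssssssrrrrrrsrrrrrrr77777777pvvvu
104 emnnhgh333333477777777pssssssrrrrrssrrsrrrr77777777suuuu
107 fnnnmhg333333577777777rssssssrrsrrsssrsrssm77777777uuuuu
110 hnnnohg333333677777777tsssssrrrsrrsssrsrrsr77777777vuvuu
113 jomngh3333333777777777sssssssrrsrsssrrsrrs777777777vuuuu
116 knmngh3333333877777777sssssssrrrrsssrsssso77777777tvuuuu
119 knmngggghhhhhhh566688stuuuttssssssssrssssp77777777wuuuuu
122 lnmnmnnnnnjkmkllnhnhmhmgggggggggghikkopqrq77777777vuuuuu
125 mmmmmmmmmmmmmmmmmmlmlllmlllmilmmiglfmllllllvuvvvvvvvuuuu
128 nmmmmmmnmmmmmmmmmlmllllmllllllmllllllllllltvuuuuuuuuuuuu
131 nmnmmmmmmmmmmmmmmllllllmllllllllmllllllllltvvuuvuuuuuuuu
134 nmnmm
[... 937 characters left out ...]
ssssssssss7766655ruuuuuuuuuuu
182 hh333333344777777ssstsssrrsssssrsrrsp7777777pvuuuuuuuuuu
185 hh333333344777777tstssssrssssssrssrsp7777777svuuuuuuuuuu
188 gh333333344777777ssssssrrssssssrsrss77777777uuuvuuuuuuuu
191 hhh33333447777777sstsssrssrsssrsssss77777777vuuuuuuuuuuu
194 hgni333344777777qsstssrrssssssrssssn7777777ovuuuuuuuuuuu
197 ggmlmh3344477777rsstsssrrsssssssrssq7777777tuuvvuuuuuuuu
200 jmmllmk344777777tttttnlpsssssssssrs77777777wvuuuuvuuuuuu
203 novwmlml44777777tokkllllllkkmqssssr77777777vuuuuuuuuuuuu
206 oonvqlllllllllllmlllllllllllkmvvvqm6rppoooquuuuuuuuuuuuu
209 jowsllllmlmlllllllllllmllllliwvvvulqvvvvvuuvvuuuuuuuuuuu
212 gkllllllllmlmllllllllllllllllkuutkltvuvvuuvuuuvvuuuuuuuu
```

The top strips stand out by brightness, so I'll take their four centroids.

Run:
```python
from h import *
d=load('wa');im=cv2.imread('pics/wa.png').astype(int);B,G,Rr=im[...,0],im[...,1],im[...,2]
m=((B>150)&(B>1.5*Rr)&(B-Rr>35)).astype(np.uint8)
n,l,s,c=cv2.connectedComponentsWithStats(m)
P=[]
for i in range(1,n):
    if s[i][4]>60:
        r=cv2.minAreaRect(np.argwhere(l==i)[:,::-1].astype(np.float32));P.append(onz(d,*r[0],.063));print(c[i].round(1),r,onz(d,*c[i],.063).round(4),P[-1].round(4))
P=sorted(P,key=lambda q:q[0]*np.cos(.42)+q[1]*np.sin(.42));P=np.array(P)
near,far=P[:2].mean(0),P[2:].mean(0);V=P.mean(0);u=far-near;h=np.degrees(np.arctan2(u[1],u[0]))
w=(max(P[2:],key=lambda q:q[1])-min(P[2:],key=lambda q:q[1]));w2=(max(P[:2],key=lambda q:q[1])-min(P[:2],key=lambda q:q[1]))
print(V,h,np.linalg.norm(u),[ (np.linalg.norm(k),np.degrees(np.arctan2(k[1],k[0]))-90) for k in(w,w2)])
o=robot.get_obs();print(o['position'])
print('top cam check',[proj(load('t0'),q).round(1) for q in(near,far)])
x=np.array([np.cos(np.radians(h)),np.sin(np.radians(h))]);y=np.array([x[1],-x[0]])
T=V[:2]+.0005*y;print('target TCP xy',T)
plan([T[0],T[1],.15],h,6)
```

```text
[353.1 103.4] ((353.0923156738281, 103.26153564453125), (17.3648624420166, 32.00096130371094), 7.125016689300537) [ 0.5213 -0.1323  0.063 ] [ 0.5214 -0.1322  0.063 ]
[410.8 107.9] ((410.8666076660156, 107.95866394042969), (16.312519073486328, 30.847644805908203), 9.090276718139648) [ 0.541  -0.1792  0.063 ] [ 0.541  -0.1793  0.063 ]
[344.3 189.2] ((344.2029724121094, 189.47030639648438), (13.034988403320312, 28.159555435180664), 5.710593223571777) [ 0.4526 -0.1632  0.063 ] [ 0.4523 -0.1632  0.063 ]
[396.6 192.5] ((396.5856018066406, 193.01510620117188), (14.713824272155762, 28.906293869018555), 10.007980346679688) [ 0.4712 -0.2085  0.063 ] [ 0.4708 -0.2087  0.063 ]
[ 0.49636259 -0.17087158  0.063     ] 23.4284839769187 0.07594758612038771 [(np.float64(0.051058372010608755), np.float64(22.582245124800366)), (np.float64(0.049147398167188106), np.float64(22.073423437815833))]
[ 0.42043144 -0.08665997  0.1715145 ]
top cam check [array([299.6, 232.1]), array([288.5, 207.1])]
target TCP xy [ 0.4965614  -0.17133036]
from [ 0.4204 -0.0867  0.1715] total tw [-0.03  0.    2.65]
travel [0.52, 1.83, 0.36] twist [-0.01, 0.0, 0.44]
travel [0.53, 1.82, 0.36] twist [-0.01, 0.0, 0.44]
travel [0.55, 1.82, 0.36] twist [-0.01, 0.0, 0.44]
travel [0.56, 1.81, 0.36] twist [-0.01, 0.0, 0.44]
travel [0.58, 1.81, 0.36] twist [-0.01, 0.0, 0.44]
travel [0.59, 1.8, 0.36] twist [-0.01, 0.0, 0.44]
```

Call:
{"name": "move_arm", "arguments": {"commands": [{"hand":1.5,"travel":[0.3,1.0,0.2],"twist":[0,0,0.6]},{"hand":1.5,"travel":[0.6,2.0,0.4],"twist":[0,0,0.6]},{"hand":1.5,"travel":[0.6,2.1,0.5],"twist":[0,0,0.6]},{"hand":1.5,"travel":[0.6,2.1,0.5],"twist":[0,0,0.6]},{"hand":1.5,"travel":[0.6,2.0,0.4],"twist":[0,0,0.6]}]}}

```text
time: 12.23
position: [0.4852, -0.1595, 0.1501]
tool_rot: [0.98, 0.201, -0.0, -0.0]
ft_force: [0.4, 0.1, -2.7]
grip_width: 0.0227
grip_force: 50.0
```

Call:
{"name": "move_arm", "arguments": {"commands": [{"hand":1.5,"travel":[0.4,1.2,0.4],"twist":[0,0,0]},{"hand":1.5,"travel":[0,0,0],"twist":[0,0,0]},{"hand":1.5,"travel":[0,0,0],"twist":[0,0,0]}]}}

```text
time: 12.48
position: [0.492, -0.1681, 0.1463]
tool_rot: [0.98, 0.2, -0.001, -0.001]
ft_force: [-1.0, 1.6, -3.5]
grip_width: 0.0227
grip_force: 50.0
```

Run:
```python
from h import *
o=robot.get_obs();print(o['time'],o['ft_force'],o['grip_width'])
plan([.4965,-.171,.065],22.8,5)
snap('wrist','wb');d=load('wb');im=cv2.imread('pics/wb.png').astype(int);B,G,Rr=im[...,0],im[...,1],im[...,2]
m=((B>120)&(B>1.5*Rr)&(B-Rr>35)).astype(np.uint8)
n,l,s,c=cv2.connectedComponentsWithStats(m)
for i in range(1,n):
    if s[i][4]>40: print(c[i].round(1),s[i],onz(d,*c[i],.063).round(4))
```

```text
12.4833 [-0.96922855  1.64157897 -3.4950818 ] 0.02273338832380695
from [ 0.492  -0.1681  0.1463] total tw [-0.15  0.09  0.32]
travel [0.06, 0.09, 1.62] twist [-0.03, 0.02, 0.06]
travel [0.06, 0.09, 1.62] twist [-0.03, 0.02, 0.06]
travel [0.06, 0.09, 1.62] twist [-0.03, 0.02, 0.06]
travel [0.06, 0.09, 1.63] twist [-0.03, 0.02, 0.06]
travel [0.06, 0.09, 1.63] twist [-0.03, 0.02, 0.06]
[222.3 140.7] [217 125  11  33 344] [ 0.5208 -0.1291  0.063 ]
[291.7 141.4] [282 125  20  34 636] [ 0.5416 -0.1795  0.063 ]
[294.7 224.8] [290 218   8  19  91] [ 0.4791 -0.2113  0.063 ]
```

Call:
{"name": "move_arm", "arguments": {"commands": [{"hand":1.5,"travel":[0.1,0.1,1.6],"twist":[0,0,0.1]},{"hand":1.5,"travel":[0,0.1,1.8],"twist":[0,0,0.1]},{"hand":1.5,"travel":[0.1,0.1,1.8],"twist":[0,0,0.1]},{"hand":1.5,"travel":[0,0.1,1.6],"twist":[0,0,0]},{"hand":1.5,"travel":[0.1,0.1,1.0],"twist":[0,0,0]}]}}

```text
time: 12.95
position: [0.4952, -0.1703, 0.0682]
tool_rot: [0.98, 0.198, -0.001, -0.001]
ft_force: [-0.7, 0.7, -3.1]
grip_width: 0.023
grip_force: 50.0
```

Call:
{"name": "move_arm", "arguments": {"commands": [{"hand":1.5,"travel":[0,0,0],"twist":[0,0,0]},{"hand":1.5,"travel":[0,0,0],"twist":[0,0,0]},{"hand":1.5,"travel":[0,0,0],"twist":[0,0,0]}]}}

```text
time: 13.2
position: [0.4975, -0.1721, 0.0701]
tool_rot: [0.98, 0.198, 0.0, 0.0]
ft_force: [-0.1, 0.9, -2.9]
grip_width: 0.0224
grip_force: 50.0
```

Run:
```python
from h import *
o=robot.get_obs();print(o['time'],o['ft_force'],o['grip_width'],o['joint_velocities'].round(3))
plan([.4965,-.171,.046],22.8,3)
```

```text
13.2 [-0.13810226  0.93476845 -2.91148746] 0.022439731470029353 [-0.001 -0.009 -0.006 -0.002 -0.001  0.001]
from [ 0.4975 -0.1721  0.0701] total tw [ 0.05 -0.04  0.02]
travel [-0.02, -0.05, 0.8] twist [0.02, -0.01, 0.01]
travel [-0.02, -0.05, 0.8] twist [0.02, -0.01, 0.01]
travel [-0.02, -0.05, 0.8] twist [0.02, -0.01, 0.01]
```

Call:
{"name": "move_arm", "arguments": {"commands": [{"hand":1.5,"travel":[0,-0.1,0.7],"twist":[0,0,0]},{"hand":1.5,"travel":[0,0,0.7],"twist":[0,0,0]},{"hand":1.5,"travel":[0,0,0.5],"twist":[0,0,0]},{"hand":1.5,"travel":[0,0,0.3],"twist":[0,0,0]},{"hand":1.5,"travel":[0,0,0.2],"twist":[0,0,0]}]}}

```text
time: 13.62
position: [0.4964, -0.1711, 0.0447]
tool_rot: [0.98, 0.198, -0.0, -0.0]
ft_force: [0.3, 0.4, -3.1]
grip_width: 0.023
grip_force: 50.0
```

Call:
{"name": "move_arm", "arguments": {"commands": [{"hand":1.5,"travel":[0,0,0],"twist":[0,0,0]},{"hand":1.5,"travel":[0,0,0.1],"twist":[0,0,0]},{"hand":1.5,"travel":[0,0,0],"twist":[0,0,0]}]}}

```text
time: 13.87
position: [0.4968, -0.1713, 0.0443]
tool_rot: [0.98, 0.198, 0.0, 0.0]
ft_force: [0.2, -0.4, -2.6]
grip_width: 0.0225
grip_force: 50.0
```

Run:
```python
from h import *
o=robot.get_obs();M=R.from_quat(o['tool_rot']);print(o['time'],o['position'],M.inv().apply(o['ft_force']),M.inv().apply(o['moment']),o['grip_width'])
plan([.4965,-.171,.046],22.8,1)
```

```text
13.8667 [ 0.49682648 -0.17130841  0.04428868] [0.05645762 0.47160753 2.64477271] [-0.04011696 -0.17333654  0.0303212 ] 0.02248352159414118
from [ 0.4968 -0.1713  0.0443] total tw [ 0.   -0.   -0.01]
travel [-0.02, -0.04, -0.17] twist [0.0, -0.0, -0.01]
```

Call:
{"name": "move_arm", "arguments": {"commands": [{"hand":1.5,"travel":[0,0,0.1],"twist":[0,0,0]},{"hand":1.5,"travel":[0,0,0.1],"twist":[0,0,0]},{"hand":1.5,"travel":[0,0,0.1],"twist":[0,0,0]},{"hand":1.5,"travel":[0,0,0],"twist":[0,0,0]}]}}

```text
time: 14.2
position: [0.4967, -0.1712, 0.0413]
tool_rot: [0.98, 0.198, -0.0, -0.0]
ft_force: [0.4, 0.6, -2.9]
grip_width: 0.0227
grip_force: 50.0
```

Call:
{"name": "move_arm", "arguments": {"commands": [{"hand":1.5,"travel":[0,0,0.1],"twist":[0,0,0]},{"hand":1.5,"travel":[0,0,0],"twist":[0,0,0]},{"hand":1.5,"travel":[0,0,0],"twist":[0,0,0]}]}}

```text
time: 14.45
position: [0.4966, -0.1709, 0.0407]
tool_rot: [0.98, 0.198, -0.0, -0.0]
ft_force: [-1.2, 2.8, 2.6]
grip_width: 0.0228
grip_force: 50.0
```

Run:
```python
from h import *
o=robot.get_obs();M=R.from_quat(o['tool_rot']);print(o['time'],o['position'],M.inv().apply(o['ft_force']),M.inv().apply(o['moment']),o['grip_width'])
```

```text
14.45 [ 0.4966161  -0.17086848  0.04073725] [ 0.02056846 -3.02112388 -2.59506525] [ 0.4421957  -0.12134331  0.02577108] 0.02276084149114564
```

Contact came at the expected height, with a slight bias to one flank. I'll shift a little towards tool −y and press.

Call:
{"name": "move_arm", "arguments": {"commands": [{"hand":1.5,"travel":[0,-0.04,0.05],"twist":[0,0,0]},{"hand":1.5,"travel":[0,0,0.05],"twist":[0,0,0]},{"hand":1.5,"travel":[0,0,0],"twist":[0,0,0]},{"hand":1.5,"travel":[0,0,0],"twist":[0,0,0]}]}}

```text
time: 14.78
position: [0.4966, -0.1709, 0.0406]
tool_rot: [0.98, 0.198, 0.0, 0.0]
ft_force: [-2.3, 1.5, 11.6]
grip_width: 0.0227
grip_force: 50.0
```

Run:
```python
from h import *
o=robot.get_obs();M=R.from_quat(o['tool_rot']);print(o['time'],o['position'],M.inv().apply(o['ft_force']),M.inv().apply(o['moment']),o['grip_width'])
```

```text
14.7833 [ 0.4966238  -0.17088957  0.04064325] [ -1.57045471  -2.23956549 -11.64522482] [ 0.47686762 -0.45788834  0.02178399] 0.022691306610446677
```

Call:
{"name": "move_arm", "arguments": {"commands": [{"hand":1.5,"travel":[0.01,-0.02,0.03],"twist":[0,0,0]},{"hand":1.5,"travel":[0,0,0],"twist":[0,0,0]},{"hand":1.5,"travel":[0,0,0],"twist":[0,0,0]},{"hand":1.5,"travel":[0,0,0],"twist":[0,0,0]},{"hand":1.5,"travel":[0,0,0],"twist":[0,0,0]}]}}

```text
time: 15.2
position: [0.4966, -0.1709, 0.0406]
tool_rot: [0.98, 0.198, 0.0, 0.0]
ft_force: [-3.4, 0.9, 14.0]
grip_width: 0.0227
grip_force: 50.0
```

Run:
```python
from h import *
snap('wrist','wc')
o=robot.get_obs();M=R.from_quat(o['tool_rot']);p=np.array(o['position']);print(o['time'],p,M.inv().apply(o['ft_force']),M.inv().apply(o['moment']),o['grip_width'],o['grip_force'],o['joint_velocities'].round(4))
d=load('wc');g=cv2.cvtColor(cv2.imread('pics/wc.png'),cv2.COLOR_BGR2GRAY).astype(int)
print([(v,g[v,256]) for v in range(30,70,3)],[(v,g[v,252]) for v in range(155,190,3)])
im=cv2.imread('pics/wc.png').astype(int);B,Rr=im[...,0],im[...,2]
m=((B>120)&(B>1.5*Rr)&(B-Rr>35)).astype(np.uint8)
n,l,s,c=cv2.connectedComponentsWithStats(m)
for i in range(1,n):
    if s[i][4]>40: print(c[i].round(1),s[i],M.inv().apply(onz(d,*c[i],.063)-p).round(4))
```

```text
15.25 [ 0.4966505  -0.17087782  0.04063864] [ -2.1168508   -3.19050325 -12.31785335] [ 0.4054257  -0.51510619 -0.04342003] 0.022739886233255707 50.00339090824127 [-0.0006  0.0008  0.0008 -0.0012 -0.0003  0.0006]
[(30, np.int64(208)), (33, np.int64(207)), (36, np.int64(206)), (39, np.int64(206)), (42, np.int64(205)), (45, np.int64(219)), (48, np.int64(238)), (51, np.int64(239)), (54, np.int64(251)), (57, np.int64(255)), (60, np.int64(255)), (63, np.int64(255)), (66, np.int64(255)), (69, np.int64(255))] [(155, np.int64(228)), (158, np.int64(229)), (161, np.int64(239)), (164, np.int64(120)), (167, np.int64(117)), (170, np.int64(119)), (173, np.int64(120)), (176, np.int64(116)), (179, np.int64(249)), (182, np.int64(229)), (185, np.int64(229)), (188, np.int64(228))]
[198.4 163.7] [182 149  33  35 965] [ 0.0435 -0.0257 -0.0224]
[307.2 169.5] [ 291  149   34   44 1324] [ 0.0407  0.0254 -0.0223]
[201.5 197.7] [185 191  31  11 123] [ 0.0269 -0.0249 -0.0224]
[302.1 198.2] [291 193  30   9 105] [ 0.0266  0.0235 -0.0223]
```

The rod is centred between the strips (tool y −25.7 and +25.4 mm), held at 50 N and pressed with about 15 N at rest, so I'm handing it in.

```bash
python3 -c "
from rig import robot
print(robot.hand_in())"
```

```text
the job is handed in; nothing more can be done
None
```

I drew the rod out of the bush, dropped it once low over the bench when my first lift slipped, regrasped it, and handed in with it still held. At hand-in it was centred in the V-blocks, gripped at 50 N and pressed down with about 15 N; the hand-in returned no verdict.

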